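# Open the paddle-latched solvent cabinet

## Robot

A 6-joint arm with a two-finger parallel gripper is mounted at the origin on the work surface. World frame = base frame: x ahead of the robot, y to its left, z up, the work surface at z = 0. Lengths are in mm, angles in rad, forces in N, time in s.
With the tool pointing down it reaches from about 350 to 875 mm from the base axis. Payload 4.2 kg.
Tool frame: the origin (TCP) lies midway between the tips of the shut fingers; the grasp point (between the pads) lies 19 mm behind it; z points along the fingers, y is the direction in which the jaws open and shut (so a half turn about z gives the same grasp; the last joint's range is limited). The gripper opens to 85 mm and grips with 20 to 120 N. Pads are 22 mm wide; open, the fingers measure 114 mm over their backs; the gripper's body (76 mm by 85 mm) begins 54 mm behind the grasp point. The pads swing forward as they close: fully open they stand 13 mm farther back than shut.
Start: joints at [0.259, 0.385, 0.008, 0, -1.194, -0.259], TCP at [624.979, 0.025, 197.812] pointing down, gripper open.
Joint ranges: [-3.14, 3.14], [-1.21, 2.06], [-1.07, 1.41], [-3.16, 2.05], [-2.99, -0.16], [-3.1, 3.1]. Speed limits (rad/s): [2.79, 2.79, 3.14, 3.14, 3.14, 3.14].

## Interface

Orientations are given as a unit quaternion [x, y, z, w].
In Python, from bench import arm gives the robot as it stands.
- The arm moves only by the tool servo_tool, never from a script. Its argument "rows" is a list of rows, each an object of numbers: "fingers": the finger opening in cm, from 0 to 8.54; "x", "y", "z": the shift along the tool's x, y, z in cm; "turn": the turn about the tool's z in degrees. A call has 1 to 10 rows; each row shifts and turns the commanded pose from where the row before left it, along the tool's axes as they then stand; what a row does not reach is not made up. A row lasts 1/12 s, in which the tool goes at most 41.7 mm and 7.16 degrees, less where a joint would pass 70% of its speed; a pose out of reach is approached as far as the arm can. A call is refused whole if a number of a shift passes 4.17 or a number of a turn 7.16, either way. A call with a gripper value outside its range is refused whole. The fingers move at their own pace and stop on an object; the grip force is fixed at half the most. Time passes only in rows, so rows that do not move let the fingers close. It gives the time, the measured TCP pose, the force and the opening at its end, in the units of the state.
- arm.read_state(): the state, without advancing time (a new reading comes with each control period).
- arm.get_image(name): name is "scene" or "side" or "wrist"; returns (picture, depth): 400x640x3 uint8, red, green, blue; 400x640 float32, mm along the optical axis (not along the pixel's ray), 0 where there is no reading.
- arm.camera_model(name): a dict with "fx", "fy", "cx", "cy" (pixels), "k1" (the pictures are not rectified: a ray, as slopes to the right and down, at radius r is drawn at 1 + k1 r^2 times it, then the intrinsics apply), "pose" (4x4, takes a point from camera to world coordinates). Camera axes: x right, y down, z forward; pixel columns grow to the right and rows downward; lengths in mm; the calibration is good to about 2 mm. A picture is of the moment at which its call begins: read the wrist's pose just before it. camera_model takes no time and is no camera call; for the wrist camera it gives the pose at the moment of the call.
- arm.job_done(): hands the job in, once; it reports no verdict.
The state is a dict: "clock": time; "joints": joint angles; "joint_vel": joint speeds; "joint_efforts": joint torques, N m; "position": TCP position; "ee_rot": TCP orientation; "contact_force": force on the tool from outside, world axes, zero at the start; "wrist_torque": the same for the moment, N m; "gripper_width": finger opening in mm.
Only numpy, scipy, OpenCV 4.12 (cv2) and the standard library are available. Lean on these libraries where they do the work, as an engineer would, in place of code of your own. Each camera call takes 0.05 s, during which the arm holds its last target.

## Task

Open the small yellow solvent cabinet: ease its red paddle handle up gently until it comes up solid and the hidden pawl is withdrawn, without forcing it and without tugging the door while it is still latched, then with the paddle still held up swing the door smoothly to at least half open (45 degrees) and let go, so that the door stays open. Leave the bottles, jars, glassware and spatula where they are.

Things in the scene. Friction and masses are not known exactly. Their poses are not given: they have to be found in the camera images.
- cabinet: Yellow painted steel bench cabinet fixed to the table, 180 deep (its x) x 260 wide (its y) x 200 mm high (its z). Origin: centre of its underside. Its front faces its own -x and is closed by a door 12 mm thick whose outer face lies 102 mm in front of the origin.
- door (a joint): Angle of the cabinet door, rad: 0 shut, grows as the free edge swings out; stop at 1.75. The upright hinge line is at the cabinet's +y edge of the front; seen from above the door opens clockwise. The door weighs about 0.9 kg; a stiff hinge (0.25 N m, about 1.5 N at the paddle) keeps it where it is left.
- door_hinge (a point): Point on the door's upright hinge line, 177 mm above the table, at the cabinet's (-96, +130) mm.
- paddle_pivot (a point): Centre of the paddle's level pivot pin on the front of the door, 177 mm above the table, 195 mm from the hinge line along the door, 6 mm in front of the outer door face (12 mm in front of the hinge line). The pin runs along the width of the door.
- paddle_lip (a point): Grip point in the red plastic paddle, 60 mm out from the pivot pin, midway between its two free side faces, which are 36 mm apart along the door: pinch it from above across that width. It is a plate 9 mm thick with a 13 mm thick bead along its outer edge, 68 mm from the pin. Hanging, it slopes 0.36 rad below level, this point 21 mm lower than the pin.
- latch_case: Dark steel latch case, 36 x 78 x 50 mm, inside the door; origin at its centre. It holds the hidden sprung pawl, which the paddle's tail presses down. The pawl is clear of its keeper 8 mm of lift after the slack ends, 2 mm before the firm stop; if the paddle sinks before the door is 0.2 rad open it may catch again. Over 16 N of lift (1 N m about the pin, twist of the grip included) bends it.
- keeper: Small steel plate, 6 x 22 x 16 mm, hanging inside under the cabinet's top; origin at its centre. The raised pawl stands 4 mm behind it, so a latched door has 0.017 rad of free play. Tugging the door with more than 15 N against the raised pawl bends it.
- paddle: The paddle; origin on the pivot pin, y along the pin. Lifting turns it up by at most 0.78 rad; let go, it falls back. Felt at the grip point: slack (about 1 N), unseen and different at every start, 1 to 29 mm of lift; then the pawl's spring, 4 to 5 N over 10 mm; then a firm stop, 4 N more per mm. Twist of a pinching grip against the paddle can make the felt lift up to half less or 4 N more.
- jar_a: Amber jar with black cap standing in the cabinet, 48 mm across, 93 mm high. Origin: underside centre. Leave alone.
- jar_b: Wide amber jar with white cap standing in the cabinet, 56 mm across, 78 mm high. Origin: underside centre. Leave alone.
- amber_bottle: Amber bottle with red cap, 90 mm across, 190 mm high, on the table. Origin: underside centre. Leave alone.
- clear_bottle: Clear bottle with blue cap, 66 mm across, 140 mm high. Origin: underside centre. Leave alone.
- beaker: Glass beaker, 70 mm across, 90 mm high. Origin: underside centre. Leave alone.
- dish: Glass dish, 100 mm across, 40 mm high. Origin: underside centre. Leave alone.
- sample_pot: Clear pot with yellow cap, 42 mm across, 57 mm high. Origin: underside centre. Leave alone.
- spatula: Spatula lying flat, 180 mm long. Origin: underside centre. Leave alone.

How it is judged:
By the outcome, as a careful person would: the job done as asked, in the order asked, and still so for the second after the job is handed in, with the robot touching nothing.
It also fails if it takes over 70 s, if anything falls off the work surface, if the arm or the gripper's body presses on something with over 40 N, if the wrist force passes 120 N, or if a joint passes its speed limit or range.

## Working session

There is one attempt and no reset: what is moved stays moved. The work goes in short steps, Python scripts to look and compute and a tool call to move; the robot and the scene stay as the last step left them, time stands still between calls to the robot, and variables do not carry over. Pictures are saved under pics/ and viewed, and the job is handed in when it is done.

Besides the shell and the picture viewer there is one more tool, called after "Call:" by a JSON object that holds its "method" and its "body", one argument or row to a line. servo_tool: Moves the arm, as the interface text tells. Its arguments: {"type":"object","properties":{"rows":{"type":"array","items":{"type":"object","properties":{"fingers":{"type":"number"},"x":{"type":"number"},"y":{"type":"number"},"z":{"type":"number"},"turn":{"type":"number"}}}}},"required":["rows"]}

```bash
ls; mkdir -p pics; python3 - <<'E'
from bench import arm
import cv2,numpy as np
print(arm.read_state())
for n in("scene","side"):
    p,d=arm.get_image(n); cv2.imwrite(f"pics/{n}0.png",p[:,:,::-1]); np.save(f"pics/{n}0.npy",d); m=arm.camera_model(n); print(n,m)
E
```

```text
pics
{'clock': 0.0, 'joints': array([ 2.58573545e-01,  3.85583563e-01,  6.59146475e-03, -5.00035175e-04,
       -1.19402094e+00, -2.58599902e-01]), 'joint_vel': array([ 0.00013071,  0.00210562,  0.00048984, -0.00110471, -0.00046978,
        0.00109187]), 'joint_efforts': array([-9.55001960e-04, -3.92286408e+01,  1.88399577e+01,  4.18616563e+00,
       -4.72148502e-03,  8.27910434e-07]), 'position': array([ 6.24320080e+02, -6.44431380e-03,  1.96691786e+02]), 'ee_rot': array([-0.70703178,  0.70718087,  0.00075813, -0.00084124]), 'contact_force': array([-0.20978217,  0.85718033,  0.51544434]), 'wrist_torque': array([-0.00155552,  0.01971039,  0.02176972]), 'gripper_width': 85.49432229144635}
scene {'fx': 395.0480949537557, 'fy': 395.0480949537557, 'cx': 322.94191719016754, 'cy': 195.1635804825359, 'k1': -0.07829705391544294, 'pose': array([[ 3.94938180e-01,  8.60573031e-01, -3.21617617e-01,
         9.11884828e+02],
       [ 9.18674096e-01, -3.66939372e-01,  1.46264837e-01,
        -1.88699241e+02],
       [ 7.85740775e-03, -3.53227343e-01, -9.35504519e-01,
         1.10328678e+03],
       [ 0.00000000e+00,  0.00000000e+00,  0.00000000e+00,
         1.00000000e+00]])}
side {'fx': 365.63092268088093, 'fy': 365.63092268088093, 'cx': 317.63020556460964, 'cy': 203.0888850921022, 'k1': -0.04647450388853814, 'pose': array([[ 9.99616188e-01, -2.22910914e-02,  1.64494077e-02,
         5.88867081e+02],
       [-2.65304016e-02, -9.41217975e-01,  3.36756383e-01,
        -3.98294709e+02],
       [ 7.97581087e-03, -3.37063541e-01, -9.41448116e-01,
         1.15272329e+03],
       [ 0.00000000e+00,  0.00000000e+00,  0.00000000e+00,
         1.00000000e+00]])}
```

View pics/scene0.png

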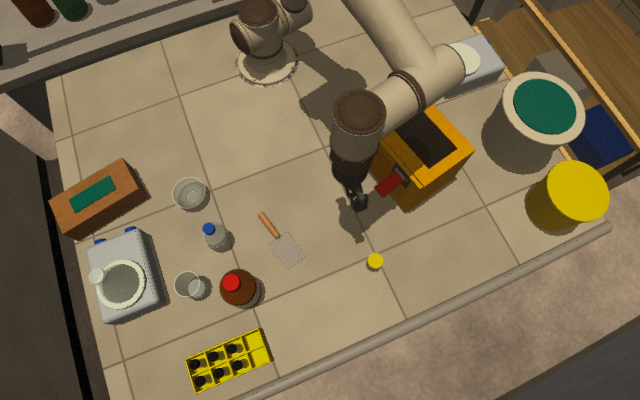

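View pics/side0.png

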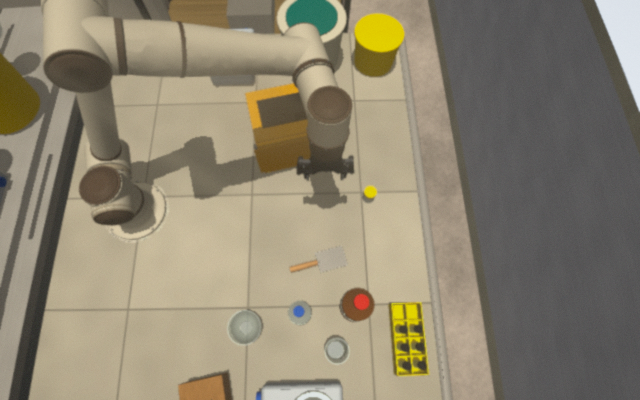

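```bash
cat > h.py <<'E'
import numpy as np,cv2
from bench import arm
def cloud(n,d,m=None):
    m=m or arm.camera_model(n)
    v,u=np.mgrid[0:d.shape[0],0:d.shape[1]]
    K=np.array([[m['fx'],0,m['cx']],[0,m['fy'],m['cy']],[0,0,1]])
    pts=np.stack([u,v],-1).reshape(-1,1,2).astype(float)
    q=cv2.undistortPoints(pts,K,np.array([m['k1'],0,0,0,0.])).reshape(d.shape+(2,))
    P=np.concatenate([q,np.ones(d.shape+(1,))],-1)*d[...,None]
    T=np.array(m['pose']); W=P@T[:3,:3].T+T[:3,3]; W[d<=0]=np.nan
    return W
E
python3 - <<'E'
from h import *
for n in("scene","side"):
    d=np.load(f"pics/{n}0.npy");p=cv2.imread(f"pics/{n}0.png");W=cloud(n,d)
    hsv=cv2.cvtColor(p,cv2.COLOR_BGR2HSV)
    x,y,z=W[...,0],W[...,1],W[...,2]
    box=(x>400)&(x<850)&(y>50)&(y<450)
    red=box&((hsv[...,0]<6)|(hsv[...,0]>174))&(hsv[...,1]>150)&(z>100)
    print(n,"red",red.sum()); 
    if red.sum(): 
        w=W[red]; print(w.min(0),w.max(0),np.median(w,0))
    top=box&(hsv[...,0]>15)&(hsv[...,0]<30)&(hsv[...,1]>120)&(z>188)&(z<215)
    w=W[top]; print("top",len(w),w.min(0),w.max(0),np.median(w,0)); print(cv2.minAreaRect(w[:,:2].astype(np.float32)))
p=cv2.imread("pics/scene0.png")[90:230,320:500]; cv2.imwrite("pics/z1.png",cv2.resize(p,None,fx=4.2,fy=4.2,interpolation=2))
E
```

```text
scene red 356
[603.00706846  90.60580539 147.1733851 ] [649.63888445 166.92233692 181.71198355] [627.39977823 124.61067357 168.32766547]
top 2954 [475.33716576 145.98381305 188.03106933] [679.8516776  367.33258768 209.15516857] [597.94894913 231.96074623 200.58708621]
((580.064208984375, 251.25726318359375), (169.8924102783203, 207.29783630371094), 13.130516052246094)
side red 0
top 1748 [400.16820739 126.72451189 188.08731755] [580.48726722 348.77146807 207.71182633] [476.05722856 194.38857293 200.27891936]
((488.86602783203125, 237.63894653320312), (166.75376892089844, 196.80999755859375), 12.550067901611328)
```

View pics/z1.png

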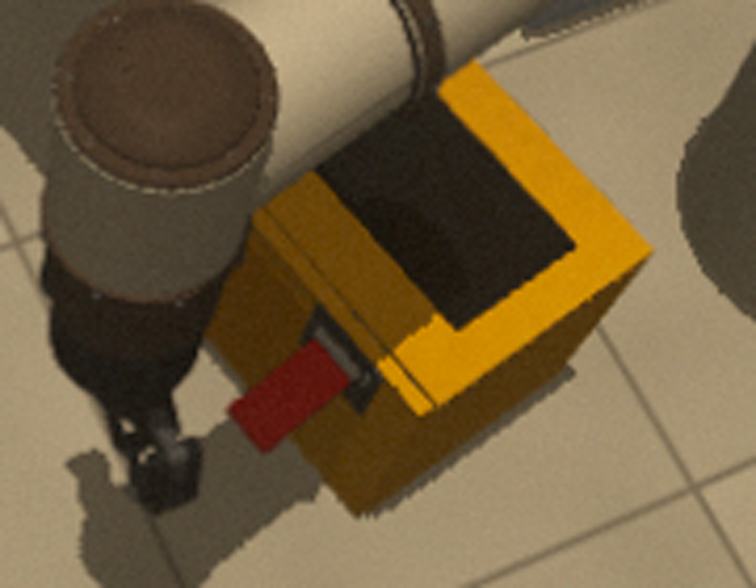

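```bash
python3 - <<'E'
from h import *
from scipy.optimize import least_squares
S=[]
for n in("scene","side"):
    d=np.load(f"pics/{n}0.npy");p=cv2.imread(f"pics/{n}0.png");W=cloud(n,d)
    hsv=cv2.cvtColor(p,cv2.COLOR_BGR2HSV)
    x,y,z=W[...,0],W[...,1],W[...,2]
    box=(x>380)&(x<850)&(y>50)&(y<450)
    top=box&(hsv[...,0]>12)&(hsv[...,0]<32)&(hsv[...,1]>120)&(z>194)&(z<207)
    S.append(W[top]);
    # front/side faces below top
    red=box&((hsv[...,0]<6)|(hsv[...,0]>174))&(hsv[...,1]>150)&(z>100)
    if red.sum():
        w=W[red]; r=cv2.minAreaRect(w[:,:2].astype(np.float32)); print("red rect",r, cv2.boxPoints(r))
        A=np.c_[w[:,:2],np.ones(len(w))]; print(np.linalg.lstsq(A,w[:,2],rcond=None)[0])
        R=w
    f=box&(hsv[...,0]>12)&(hsv[...,0]<32)&(hsv[...,1]>120)&(z>20)&(z<185)
    w=W[f]; w=w[~np.isnan(w).any(1)];np.save(f"pics/f_{n}.npy",w)
    print(n,len(w),"side pts",w.min(0),w.max(0))
w=np.vstack(S); print([s.min(0) for s in S],[s.max(0) for s in S])
r=cv2.minAreaRect(w[:,:2].astype(np.float32)); print(r,cv2.boxPoints(r))
for s in S: r=cv2.minAreaRect(s[:,:2].astype(np.float32)); print(r,cv2.boxPoints(r))
E
```

```text
red rect ((626.073486328125, 128.13458251953125), (35.47406005859375, 73.3148422241211), 13.313709259033203) [[600.3716   159.72226 ]
 [617.25476   88.377846]
 [651.7754    96.546906]
 [634.8922   167.89133 ]]
[-7.75399502e-02  3.34740456e-01  1.75224755e+02]
scene 1538 side pts [513.66607719 141.6109059   20.14147485] [679.61708171 369.11862797 184.97429627]
side 1226 side pts [416.10095035 121.75890428  20.07371863] [587.13706822 271.05152682 184.76000765]
[array([475.33716576, 146.42707503, 194.01989693]), array([392.07082732, 126.72451189, 194.012913  ])] [array([679.37644499, 366.68460032, 206.89531473]), array([580.48726722, 348.77146807, 206.71756411])]
((534.3859252929688, 247.31019592285156), (259.724365234375, 197.8236541748047), 12.40932846069336) [[386.30206 316.00455]
 [428.8133  122.80257]
 [682.4698  178.61584]
 [639.95856 371.8178 ]]
((578.3316040039062, 256.30694580078125), (169.63063049316406, 196.5726776123047), 12.87380599975586) [[473.74966 333.22546]
 [517.5469  141.59398]
 [682.9136  179.38843]
 [639.11633 371.0199 ]]
((488.86602783203125, 237.63894653320312), (166.75376892089844, 196.80999755859375), 12.550067901611328) [[386.09863 315.57553]
 [428.864   123.46799]
 [591.6334  159.70236]
 [548.86804 351.8099 ]]
```

Call:
{"method": "servo_tool", "body": {
  "rows": [
    {"turn":-6.5,"z":-2},
    {"turn":-6.5,"z":-2},
    {"x":-1.5,"y":-0.8},
    {"x":-1.5,"y":-0.8},
    {"x":-1.0,"y":-0.8},
    {"x":-1.0,"y":-0.7},
    {}
  ]
}}

```text
invalid input at $.rows[0]: expected keys fingers, x, y, z, turn
```

```bash
python3 - <<'E'
from h import *
s=arm.read_state();print(s['position'],s['ee_rot'],s['contact_force'],s['wrist_torque'])
for n in("wrist","scene","side"):
    m=arm.camera_model(n)
    p,d=arm.get_image(n); cv2.imwrite(f"pics/{n}1.png",p[:,:,::-1]); W=cloud(n,d,m); np.save(f"pics/{n}1W.npy",W)
    hsv=cv2.cvtColor(p,cv2.COLOR_RGB2HSV)
    x,y,z=W[...,0],W[...,1],W[...,2]
    box=(x>550)&(x<700)&(y>50)&(y<200)
    red=box&((hsv[...,0]<8)|(hsv[...,0]>172))&(hsv[...,1]>120)&(z>100)&(z<195)
    print(n,red.sum())
    if red.sum()>50:
        w=W[red]; r=cv2.minAreaRect(w[:,:2].astype(np.float32)); print("red rect",r, cv2.boxPoints(r),np.percentile(w[:,2],[2,50,98]))
E
```

```text
[6.24412286e+02 2.66452474e-02 1.96823255e+02] [-7.07070854e-01  7.07142022e-01  6.54349441e-04 -7.35419868e-04] [-0.44847985  0.97909582  0.58371728] [-0.00206691  0.0436544  -0.01038443]
wrist 2133
red rect ((631.128173828125, 131.39837646484375), (48.11814880371094, 83.78872680664062), 6.103987216949463) [[602.75073  170.49695 ]
 [611.6603    87.18325 ]
 [659.5056    92.299805]
 [650.59607  175.6135  ]] [152.96481579 162.45783954 170.62185522]
scene 376
red rect ((626.5850219726562, 127.01639556884766), (37.97560119628906, 72.89752197265625), 15.111076354980469) [[598.7519  157.25488]
 [617.7557   86.878  ]
 [654.41815  96.77791]
 [635.41437 167.15479]] [155.97575639 167.65735718 180.16832745]
side 0
```

View pics/wrist1.png

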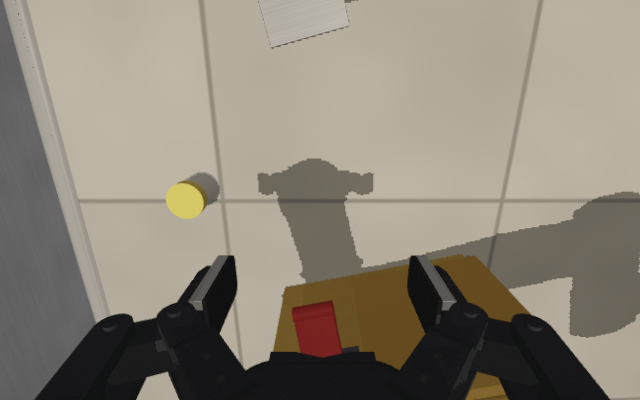

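View pics/scene1.png

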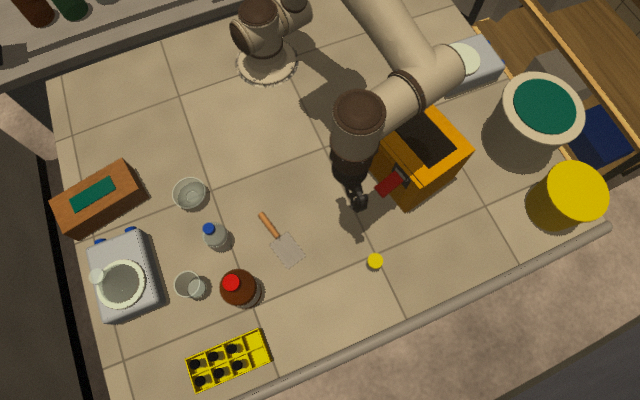

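Call:
{"method": "servo_tool", "body": {
  "rows": [
    {"turn":-6.5,"z":-2,"x":0,"y":0,"fingers":8.5},
    {"turn":-6.5,"z":-2,"x":0,"y":0,"fingers":8.5},
    {"turn":0,"z":0,"x":-1.5,"y":-0.8,"fingers":8.5},
    {"turn":0,"z":0,"x":-1.5,"y":-0.8,"fingers":8.5},
    {"turn":0,"z":0,"x":-1.0,"y":-0.8,"fingers":8.5},
    {"turn":0,"z":0,"x":-1.0,"y":-0.7,"fingers":8.5},
    {"turn":0,"z":0,"x":0,"y":0,"fingers":8.5},
    {"turn":0,"z":0,"x":0,"y":0,"fingers":8.5}
  ]
}}

```text
clock: 0.92
position: [643.8, 56.7, 236.4]
ee_rot: [0.783, -0.622, -0.001, 0.001]
contact_force: [1.0, -0.3, 0.2]
gripper_width: 84.8
```

```bash
python3 - <<'E'
from h import *
s=arm.read_state();print(s['position'],s['ee_rot'],s['contact_force'],s['wrist_torque'])
for n in("wrist",):
    m=arm.camera_model(n);print(m)
    p,d=arm.get_image(n); cv2.imwrite(f"pics/{n}2.png",p[:,:,::-1]); W=cloud(n,d,m); np.save(f"pics/{n}2W.npy",W)
    hsv=cv2.cvtColor(p,cv2.COLOR_RGB2HSV)
    x,y,z=W[...,0],W[...,1],W[...,2]
    box=(x>550)&(x<700)&(y>50)&(y<200)
    red=box&((hsv[...,0]<8)|(hsv[...,0]>172))&(hsv[...,1]>150)&(z>100)&(z<195)
    red=cv2.erode(red.astype(np.uint8),np.ones((3,3)))>0
    print(n,red.sum())
    if red.sum()>50:
        w=W[red]; r=cv2.minAreaRect(w[:,:2].astype(np.float32)); print("red rect",r, cv2.boxPoints(r),np.percentile(w[:,2],[2,50,98]))
E
```

```text
[643.77256721  56.65996242 236.41288629] [ 7.82990044e-01 -6.22032980e-01 -6.96633884e-04  1.03863065e-03] [ 1.01665071 -0.25568948  0.15800808] [-0.06855377  0.00394472 -0.06581193]
{'fx': 300.7857409164262, 'fy': 300.7857409164262, 'cx': 321.9049253400796, 'cy': 196.90313759907878, 'k1': -0.016903731233529652, 'pose': array([[-9.74209344e-01, -2.13241462e-01, -7.37850495e-02,
         6.62184961e+02],
       [-2.25637725e-01,  9.23433602e-01,  3.10415851e-01,
        -2.33171051e+01],
       [ 1.94206407e-03,  3.19058713e-01, -9.47732961e-01,
         4.12866331e+02],
       [ 0.00000000e+00,  0.00000000e+00,  0.00000000e+00,
         1.00000000e+00]])}
wrist 2443
red rect ((626.63427734375, 123.20048522949219), (33.78532409667969, 63.915260314941406), 12.962120056152344) [[603.0037  150.55466]
 [617.3404   88.26804]
 [650.26483  95.84631]
 [635.92816 158.13293]] [156.84633953 167.59328885 178.93791169]
```

View pics/wrist2.png

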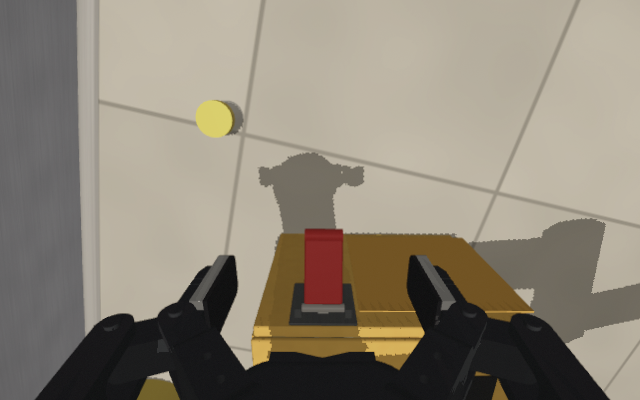

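```bash
python3 - <<'E'
from h import *
W=np.load("pics/wrist2W.npy");p=cv2.imread("pics/wrist2.png");hsv=cv2.cvtColor(p,cv2.COLOR_BGR2HSV)
f=(hsv[...,0]>12)&(hsv[...,0]<32)&(hsv[...,1]>120)&(W[...,2]>40)&(W[...,2]<190)&(W[...,1]>80)
f=cv2.erode(f.astype(np.uint8),np.ones((5,5)))>0
w=W[f];c=np.median(w,0)
for i in range(5):
    u,s,v=np.linalg.svd(w-w.mean(0),full_matrices=False);r=(w-w.mean(0))@v[2];w=w[abs(r)<max(3,2*np.std(r))]
nn=v[2]*np.sign(-v[2][1]);print(len(w),w.mean(0),nn,np.std(r),np.degrees(np.arctan2(nn[0],-nn[1])))
a=np.radians(13);n=np.array([np.sin(a),-np.cos(a)]);u=np.array([np.cos(a),np.sin(a)])
print("face n",np.median(w[:,:2]@n))
red=((hsv[...,0]<8)|(hsv[...,0]>172))&(hsv[...,1]>150)&(W[...,2]>100)&(W[...,2]<195)&(W[...,1]>50)
w=W[red];N=w[:,:2]@n;U=w[:,:2]@u
print("red n",np.percentile(N,[0,1,50,99,100]),"u",np.percentile(U,[0,1,50,99,100]))
for k in range(-15,60,6):
    m=(N>k)&(N<k+6)
    if m.sum()>5: print(k+3,np.median(w[m][:,2]),np.percentile(U[m],[2,98]).round(1))
# cabinet/door right edge
t=(hsv[...,0]>12)&(hsv[...,0]<32)&(hsv[...,1]>120)&(abs(W[...,2]-200)<6)
w=W[t];N=w[:,:2]@n;U=w[:,:2]@u;print("top n",np.percentile(N,[50,98,99.5]),"u",np.percentile(U,[0.5,2,98,99.5]))
for q in ("scene1W","side1W"):
    W=np.load(f"pics/{q}.npy");t=(abs(W[...,2]-200)<6)&(W[...,1]>110)&(W[...,1]<400)&(W[...,0]>380)&(W[...,0]<700);w=W[t];N=w[:,:2]@n;U=w[:,:2]@u;print(q,"top n",np.percentile(N,[50,98,99.5]),"u",np.percentile(U,[0.5,2,98,99.5]))
# obstacles in sweep
    t=(W[...,2]>25)&(W[...,1]<100)&(W[...,1]>-320)&(W[...,0]>250)&(W[...,0]<900)
    gx=np.round(W[t][:,:2]/40)*40; k,cn=np.unique(gx,axis=0,return_counts=True); print([(tuple(a),int(b)) for a,b in zip(k,cn) if b>8])
E
```

```text
8086 [544.17032911 149.76662731 121.71407188] [ 0.21761433 -0.97601749  0.00581919] 0.6063871143026135 12.569165919613383
face n -23.387005798742614
red n [-22.02300506 -11.56633275  20.51191017  52.36526385  53.04940741] u [617.58846002 621.42514434 638.36374159 655.24081563 656.16642469]
-12 178.89982303211195 [621.8 655.2]
-6 177.54817933873744 [621.6 656.1]
0 175.41272748491937 [621.6 656. ]
6 173.05409976204308 [621.8 655.2]
12 170.71320057638516 [621.6 655.2]
18 168.57702606595922 [621.6 655.2]
24 166.22886294744563 [621.5 655.2]
30 163.97720119714452 [621.5 655.2]
36 161.74204098665535 [621.6 655.1]
42 159.5262761210056 [620.6 655.2]
48 159.15747168228393 [620.8 655.1]
54 156.0770263072482 [621.9 654.3]
top n [-37.05452114 -23.76752356 -23.00905388] u [462.46552374 469.00528877 700.01264618 702.30493514]
scene1W top n [-111.9670514   -25.80519899  -22.80884187] u [538.62083329 542.17963661 702.84274321 704.96404616]
[((np.float64(400.0), np.float64(80.0)), 12), ((np.float64(440.0), np.float64(80.0)), 330), ((np.float64(480.0), np.float64(80.0)), 554), ((np.float64(520.0), np.f
[... 2481 characters left out ...]
), 349), ((np.float64(640.0), np.float64(-40.0)), 1069), ((np.float64(640.0), np.float64(-0.0)), 439), ((np.float64(640.0), np.float64(40.0)), 134), ((np.float64(640.0), np.float64(80.0)), 145), ((np.float64(680.0), np.float64(-320.0)), 110), ((np.float64(680.0), np.float64(-280.0)), 48), ((np.float64(680.0), np.float64(-40.0)), 27), ((np.float64(680.0), np.float64(-0.0)), 362), ((np.float64(720.0), np.float64(-320.0)), 75), ((np.float64(720.0), np.float64(-280.0)), 77), ((np.float64(760.0), np.float64(-320.0)), 24), ((np.float64(760.0), np.float64(0.0)), 40), ((np.float64(760.0), np.float64(40.0)), 59), ((np.float64(800.0), np.float64(0.0)), 23), ((np.float64(800.0), np.float64(40.0)), 43)]
```

Call:
{"method": "servo_tool", "body": {
  "rows": [
    {"turn":0,"z":0,"x":-1.7,"y":0.17,"fingers":8.5},
    {"turn":0,"z":0,"x":-1.7,"y":0,"fingers":8.5},
    {"turn":0,"z":0,"x":-1.7,"y":0,"fingers":7.5},
    {"turn":0,"z":1.7,"x":0,"y":0,"fingers":6.5},
    {"turn":0,"z":1.7,"x":0,"y":0,"fingers":6.5},
    {"turn":0,"z":1.7,"x":0,"y":0,"fingers":6.5},
    {"turn":0,"z":1.7,"x":0,"y":0,"fingers":6.5},
    {"turn":0,"z":1.7,"x":0,"y":0,"fingers":6.5},
    {"turn":0,"z":0.8,"x":0,"y":0,"fingers":6},
    {"turn":0,"z":0,"x":0,"y":0,"fingers":5}
  ]
}}

```text
clock: 1.8
position: [629.3, 104.1, 142.4]
ee_rot: [0.782, -0.623, -0.001, 0.002]
contact_force: [-1.0, 0.2, -0.0]
gripper_width: 50.5
```

Call:
{"method": "servo_tool", "body": {
  "rows": [
    {"turn":0,"z":0.9,"x":0,"y":0,"fingers":5},
    {"turn":0,"z":0,"x":0,"y":0,"fingers":5},
    {"turn":0,"z":0,"x":0,"y":0,"fingers":5}
  ]
}}

```text
clock: 2.05
position: [631.0, 105.0, 136.2]
ee_rot: [0.783, -0.623, 0.0, -0.0]
contact_force: [0.4, -0.2, 0.0]
gripper_width: 49.9
```

```bash
python3 - <<'E'
from h import *
s=arm.read_state();print(s['clock'],s['position'],s['contact_force'],s['wrist_torque'],s['gripper_width'])
a=np.radians(13);n=np.array([np.sin(a),-np.cos(a)]);u=np.array([np.cos(a),np.sin(a)])
print(s['position'][:2]@n,s['position'][:2]@u)
p,d=arm.get_image("wrist"); cv2.imwrite(f"pics/wrist3.png",p[:,:,::-1])
E
```

```text
2.05 [631.01084064 104.95181736 136.16993536] [ 0.35279881 -0.2411124   0.02610905] [ 0.00919692 -0.02435302  0.00437525] 49.885305770736814
39.68464482152504 638.4470956416235
```

View pics/wrist3.png

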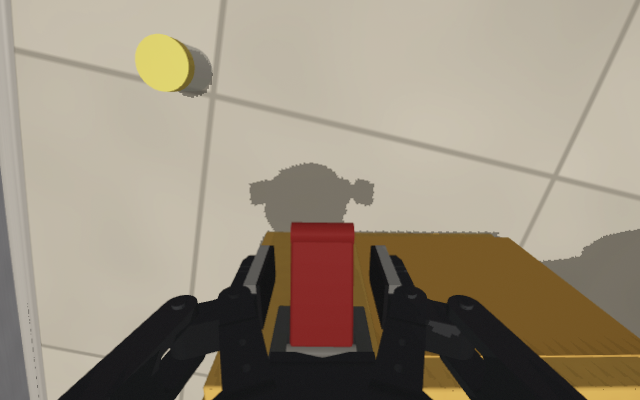

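Call:
{"method": "servo_tool", "body": {
  "rows": [
    {"turn":0,"z":0.15,"x":0,"y":0,"fingers":4.4},
    {"turn":0,"z":0,"x":0,"y":0,"fingers":4.0},
    {"turn":0,"z":0,"x":0,"y":0,"fingers":3.8},
    {"turn":0,"z":0,"x":0,"y":0,"fingers":3.7},
    {"turn":0,"z":0,"x":0,"y":0,"fingers":3.6},
    {"turn":0,"z":0,"x":0,"y":0,"fingers":3.5},
    {"turn":0,"z":0,"x":0,"y":0,"fingers":3.5},
    {"turn":0,"z":0,"x":0,"y":0,"fingers":3.5}
  ]
}}

```text
clock: 2.77
position: [630.8, 105.1, 134.3]
ee_rot: [0.783, -0.623, 0.0, -0.0]
contact_force: [0.2, -0.7, -0.3]
gripper_width: 35.0
```

```bash
cat > st.py <<'E'
from h import *
s=arm.read_state();print(s['clock'],s['position'].round(2),s['gripper_width'])
a=np.radians(13);n=np.array([np.sin(a),-np.cos(a)]);u=np.array([np.cos(a),np.sin(a)])
print("n,u",s['position'][:2]@n,s['position'][:2]@u)
F=s['contact_force'];M=s['wrist_torque'];print("Fn,Fu,Fz",(F[:2]@n).round(2),(F[:2]@u).round(2),F[2].round(2),"Mn,Mu,Mz",(M[:2]@n).round(3),(M[:2]@u).round(3),M[2].round(3))
E
python3 st.py
```

```text
2.7667 [630.82 105.05 134.32] 34.95311021184263
n,u 39.54383082493697 638.2827053581061
Fn,Fu,Fz 0.69 0.08 -0.26 Mn,Mu,Mz -0.038 -0.005 -0.048
```

Call:
{"method": "servo_tool", "body": {
  "rows": [
    {"turn":0,"z":0,"x":0,"y":0,"fingers":3.4},
    {"turn":0,"z":0,"x":0,"y":0,"fingers":3.3},
    {"turn":0,"z":0,"x":0,"y":0,"fingers":3.2},
    {"turn":0,"z":0,"x":0,"y":0,"fingers":3.2},
    {"turn":0,"z":0,"x":0,"y":0,"fingers":3.2}
  ]
}}

```text
clock: 3.18
position: [630.8, 105.0, 134.3]
ee_rot: [0.783, -0.623, 0.0, -0.0]
contact_force: [0.4, -0.0, 0.1]
gripper_width: 32.2
```

```bash
python3 st.py
```

```text
3.1833 [630.81 105.02 134.34] 32.196567248013245
n,u 39.5733068842845 638.2644513210888
Fn,Fu,Fz 0.13 0.37 0.12 Mn,Mu,Mz -0.011 -0.024 -0.072
```

```bash
python3 - <<'E'
from h import *
for n in("wrist","scene"):
    p,d=arm.get_image(n); cv2.imwrite(f"pics/{n}4.png",p[:,:,::-1] if n=="wrist" else cv2.resize(p[120:240,310:470,::-1],None,fx=4.5,fy=4.5,interpolation=2))
E
```

```text
(no output)
```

View pics/wrist4.png

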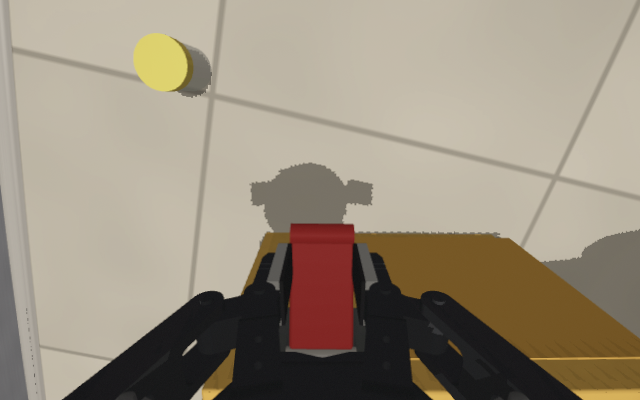

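View pics/scene4.png

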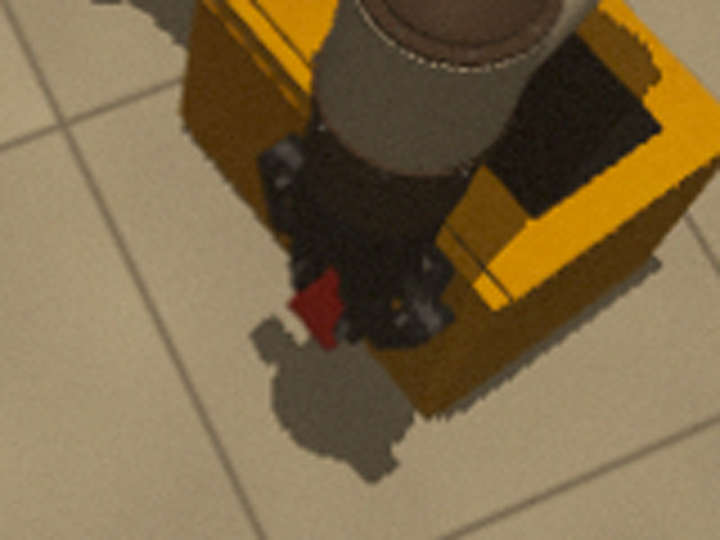

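Call:
{"method": "servo_tool", "body": {
  "rows": [
    {"turn":0,"z":0,"x":0,"y":0,"fingers":3.1},
    {"turn":0,"z":0,"x":0,"y":0,"fingers":3.0},
    {"turn":0,"z":0,"x":0,"y":0,"fingers":3.0},
    {"turn":0,"z":0,"x":0,"y":0,"fingers":3.0}
  ]
}}

```text
clock: 3.62
position: [630.8, 105.0, 134.3]
ee_rot: [0.783, -0.623, -0.0, 0.0]
contact_force: [-0.2, 0.1, -0.2]
gripper_width: 29.7
```

```bash
python3 st.py
```

```text
3.6167 [630.81 105.03 134.3 ] 29.71590293152843
n,u 39.56433199534922 638.2649823107765
Fn,Fu,Fz -0.17 -0.17 -0.21 Mn,Mu,Mz 0.053 -0.039 -0.057
```

```bash
python3 - <<'E'
from h import *
m=arm.camera_model("wrist")
p,d=arm.get_image("wrist"); cv2.imwrite("pics/wrist5.png",cv2.resize(p[210:360,220:430,::-1],None,fx=3.8,fy=3.8,interpolation=2))
W=cloud("wrist",d,m);np.save("pics/wrist5W.npy",W)
a=np.radians(13);n=np.array([np.sin(a),-np.cos(a)]);u=np.array([np.cos(a),np.sin(a)])
for r in (235,250,265,280,300,320):
    print(r,[(c,(W[r,c,:2]@u).round(1),(W[r,c,:2]@n).round(1),W[r,c,2].round(1)) for c in range(268,384,5)])
E
```

```text
235 [(268, np.float64(697.0), np.float64(-23.1), np.float64(11.8)), (273, np.float64(691.3), np.float64(-22.6), np.float64(12.8)), (278, np.float64(686.0), np.float64(-23.1), np.float64(11.8)), (283, np.float64(680.6), np.float64(-23.1), np.float64(11.7)), (288, np.float64(674.9), np.float64(-22.5), np.float64(12.9)), (293, np.float64(653.8), np.float64(48.5), np.float64(159.7)), (298, np.float64(651.0), np.float64(48.6), np.float64(159.7)), (303, np.float64(648.3), np.float64(48.1), np.float64(158.7)), (308, np.float64(645.5), np.float64(48.2), np.float64(159.0)), (313, np.float64(642.8), np.float64(47.9), np.float64(158.4)), (318, np.float64(640.0), np.float64(47.9), np.float64(158.4)), (323, np.float64(637.2), np.float64(47.9), np.float64(158.3)), (328, np.float64(634.4), np.float64(48.4), np.float64(159.5)), (333, np.float64(631.6), np.float64(48.5), np.float64(159.7)), (338, np.float64(628.8), np.float64(48.1), np.float64(158.8)), (343, np.float64(626.1), np.float64(48.5), np.float64(159.6)), (348, np.float64(623.2), np.float64(47.9), np.float64(158.4)), (353, np.float64(620.5),
[... 7288 characters left out ...]
4(174.3)), (333, np.float64(631.6), np.float64(2.8), np.float64(173.7)), (338, np.float64(628.8), np.float64(3.2), np.float64(174.1)), (343, np.float64(626.0), np.float64(2.6), np.float64(173.4)), (348, np.float64(623.2), np.float64(2.5), np.float64(173.3)), (353, np.float64(616.9), np.float64(-21.6), np.float64(145.6)), (358, np.float64(622.4), np.float64(31.0), np.float64(206.2)), (363, np.float64(621.4), np.float64(37.0), np.float64(213.1)), (368, np.float64(623.7), np.float64(57.1), np.float64(236.2)), (373, np.float64(622.0), np.float64(56.4), np.float64(235.5)), (378, np.float64(620.7), np.float64(57.3), np.float64(236.5)), (383, np.float64(619.0), np.float64(56.5), np.float64(235.7))]
```

View pics/wrist5.png

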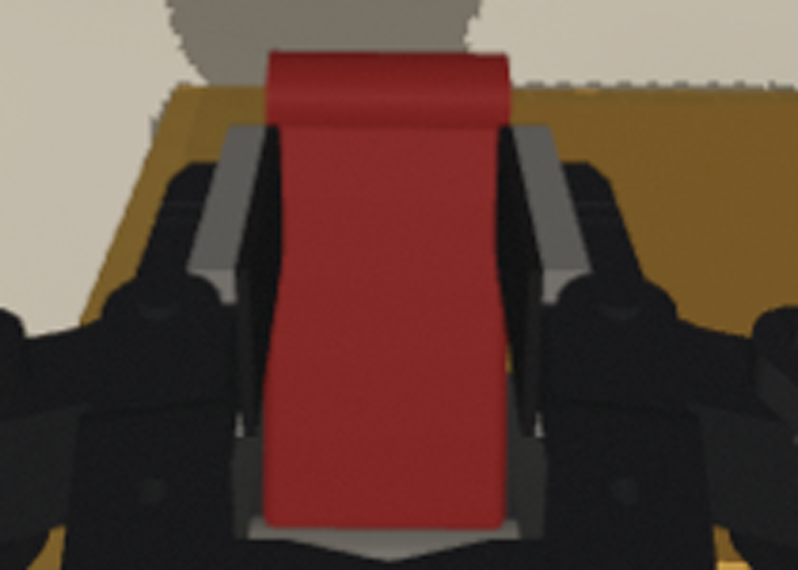

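```bash
python3 - <<'E'
from h import *
a=np.radians(13);n=np.array([np.sin(a),-np.cos(a)]);u=np.array([np.cos(a),np.sin(a)])
for f,c0,tcp in(("wrist2W",225,236.4),("wrist5W",281,134.3)):
    W=np.load(f"pics/{f}.npy")
    print(f);[print(r,(W[r,c0,:2]@u).round(1),(W[r,c0,:2]@n).round(1),(W[r,c0,2]-tcp).round(1)) for r in range(236,275,2)]
# independent: scene/side: cloud of gripper lowest points
for c in("scene","side"):
    p,d=arm.get_image(c);W=cloud(c,d);N=W[...,:2]@n;U=W[...,:2]@u
    m=(N>15)&(N<70)&(U>570)&(U<710)&(W[...,2]>60)
    hs=cv2.cvtColor(p,cv2.COLOR_RGB2HSV);m&=(hs[...,1]<90)|(hs[...,2]<60)
    w=np.c_[U[m],N[m],W[m][:,2]];w=w[w[:,2].argsort()];print(c,len(w));print(w[:25].round(0).tolist())
E
```

```text
wrist2W
236 786.0 -29.9 -236.4
238 786.3 -33.2 -236.3
240 786.7 -36.6 -236.3
242 787.0 -40.0 -236.3
244 787.3 -43.3 -236.1
246 787.8 -46.9 -236.5
248 788.5 -50.8 -237.3
250 788.3 -53.4 -235.8
252 788.5 -56.7 -235.5
254 788.9 -60.2 -235.6
256 685.0 100.6 52.1
258 684.4 100.7 54.1
260 684.2 100.3 55.1
262 683.6 100.4 57.1
264 682.9 100.7 59.2
266 682.4 100.5 60.7
268 682.3 99.9 61.3
270 682.0 99.6 62.4
272 681.8 99.2 63.3
274 682.1 97.8 62.8
wrist5W
236 682.4 -23.0 -119.9
238 681.8 -23.0 -115.0
240 681.2 -23.1 -110.5
242 680.4 -22.4 -104.6
244 658.5 50.6 40.0
246 658.2 50.6 42.1
248 658.0 50.4 43.9
250 657.7 50.5 46.0
252 657.5 50.3 47.7
254 657.2 50.3 49.6
256 656.8 51.0 52.7
258 656.6 50.8 54.2
260 656.4 50.6 55.7
262 656.2 50.8 57.7
264 656.0 50.7 59.2
266 655.7 50.9 61.2
268 655.6 50.6 62.5
270 655.6 49.7 62.6
272 655.2 50.7 65.6
274 655.0 50.6 67.0
scene 1174
[[624.0, 46.0, 172.0], [624.0, 32.0, 173.0], [623.0, 42.0, 174.0], [661.0, 47.0, 175.0], [618.0, 51.0, 175.0], [623.0, 39.0, 176.0], [623.0, 36.0, 177.0], [622.0, 32.0, 178.0], [660.0, 50.0, 178.0], [612.0, 47.0, 178.0], [620
[... 186 characters left out ...]
182.0], [617.0, 52.0, 182.0], [659.0, 50.0, 182.0], [662.0, 46.0, 183.0], [624.0, 48.0, 183.0], [623.0, 50.0, 184.0], [656.0, 51.0, 184.0]]
side 1201
[[655.0, 52.0, 155.0], [663.0, 45.0, 176.0], [655.0, 49.0, 182.0], [658.0, 50.0, 182.0], [618.0, 50.0, 182.0], [616.0, 47.0, 183.0], [621.0, 52.0, 184.0], [662.0, 46.0, 186.0], [655.0, 48.0, 187.0], [618.0, 50.0, 188.0], [621.0, 51.0, 188.0], [658.0, 50.0, 189.0], [616.0, 46.0, 189.0], [665.0, 46.0, 189.0], [621.0, 49.0, 191.0], [654.0, 41.0, 192.0], [618.0, 50.0, 194.0], [654.0, 50.0, 196.0], [654.0, 40.0, 196.0], [616.0, 47.0, 197.0], [657.0, 51.0, 198.0], [664.0, 47.0, 198.0], [613.0, 47.0, 198.0], [618.0, 49.0, 199.0], [660.0, 51.0, 202.0]]
```

Call:
{"method": "servo_tool", "body": {
  "rows": [
    {"turn":0,"z":0,"x":0,"y":0,"fingers":5.2},
    {"turn":0,"z":0,"x":-0.08,"y":0,"fingers":5.2},
    {"turn":0,"z":0,"x":0,"y":0,"fingers":5.2},
    {"turn":0,"z":0,"x":0,"y":0,"fingers":5.2},
    {"turn":0,"z":0.6,"x":0,"y":0,"fingers":5.2},
    {"turn":0,"z":0.6,"x":0,"y":0,"fingers":5.2},
    {"turn":0,"z":0.6,"x":0,"y":0,"fingers":5.2},
    {"turn":0,"z":0,"x":0,"y":0,"fingers":5.2}
  ]
}}

```text
clock: 4.43
position: [629.4, 105.5, 114.1]
ee_rot: [0.782, -0.623, -0.001, 0.002]
contact_force: [-0.6, -0.3, -0.9]
gripper_width: 52.1
```

```bash
python3 st.py
```

```text
4.4333 [629.35 105.46 114.07] 52.09978475921965
n,u 38.819977214130006 636.9441446881963
Fn,Fu,Fz 0.13 -0.65 -0.93 Mn,Mu,Mz -0.006 -0.004 0.004
```

Call:
{"method": "servo_tool", "body": {
  "rows": [
    {"turn":0,"z":0.6,"x":0,"y":0,"fingers":5.2},
    {"turn":0,"z":0.6,"x":0,"y":0,"fingers":5.2},
    {"turn":0,"z":0.5,"x":0,"y":0,"fingers":5.2},
    {"turn":0,"z":0,"x":0,"y":0,"fingers":5.2},
    {"turn":0,"z":0,"x":0,"y":0,"fingers":5.2},
    {"turn":0,"z":0,"x":0,"y":0,"fingers":5.2}
  ]
}}

```text
clock: 4.93
position: [630.8, 105.9, 99.5]
ee_rot: [0.783, -0.622, 0.0, -0.0]
contact_force: [0.2, 0.7, -0.2]
gripper_width: 51.9
```

```bash
python3 st.py; python3 - <<'E'
from h import *
p,d=arm.get_image("wrist"); cv2.imwrite("pics/wrist6.png",cv2.resize(p[180:380,180:470,::-1],None,fx=2.7,fy=2.7,interpolation=2))
E
```

```text
4.9333 [630.84 105.86  99.47] 51.857668271269375
n,u 38.76312316616547 638.4845182795896
Fn,Fu,Fz -0.59 0.34 -0.18 Mn,Mu,Mz 0.009 0.016 0.022
```

View pics/wrist6.png

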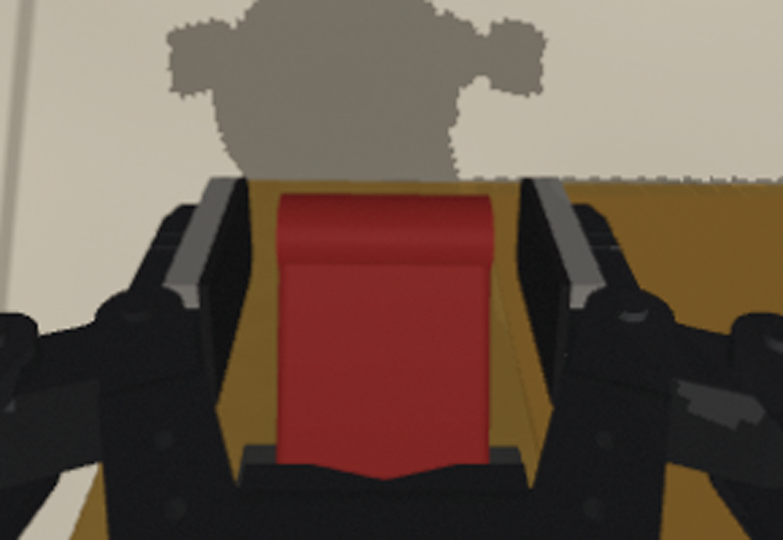

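Call:
{"method": "servo_tool", "body": {
  "rows": [
    {"turn":0,"z":0.2,"x":0,"y":0,"fingers":4.4},
    {"turn":0,"z":0,"x":0,"y":0,"fingers":4.0},
    {"turn":0,"z":0,"x":0,"y":0,"fingers":3.8},
    {"turn":0,"z":0,"x":0,"y":0,"fingers":3.7},
    {"turn":0,"z":0,"x":0,"y":0,"fingers":3.6},
    {"turn":0,"z":0,"x":0,"y":0,"fingers":3.5},
    {"turn":0,"z":0,"x":0,"y":0,"fingers":3.5},
    {"turn":0,"z":0,"x":0,"y":0,"fingers":3.5}
  ]
}}

```text
clock: 5.65
position: [630.9, 105.9, 97.5]
ee_rot: [0.783, -0.623, 0.0, -0.0]
contact_force: [0.7, -1.0, -0.4]
gripper_width: 36.1
```

```bash
python3 st.py
```

```text
5.65 [630.93 105.88  97.53] 36.05804809081996
n,u 38.7661057013662 638.5759755591971
Fn,Fu,Fz 1.16 0.48 -0.38 Mn,Mu,Mz 0.162 -0.031 -0.146
```

Call:
{"method": "servo_tool", "body": {
  "rows": [
    {"turn":0,"z":-0.11,"x":0.04,"y":0,"fingers":3.5},
    {"turn":0,"z":-0.12,"x":0.04,"y":0,"fingers":3.5},
    {"turn":0,"z":0,"x":0,"y":0,"fingers":3.5},
    {"turn":0,"z":0,"x":0,"y":0,"fingers":3.5}
  ]
}}

```text
clock: 5.98
position: [630.9, 105.3, 99.0]
ee_rot: [0.783, -0.623, -0.0, -0.0]
contact_force: [3.5, 1.3, -4.9]
gripper_width: 35.6
```

```bash
python3 st.py
```

```text
5.9833 [630.93 105.33  98.96] 35.5965599695318
n,u 39.29419041424724 638.4570969228487
Fn,Fu,Fz -0.43 3.72 -4.89 Mn,Mu,Mz 0.855 0.047 -0.208
```

Call:
{"method": "servo_tool", "body": {
  "rows": [
    {"turn":0,"z":0,"x":0,"y":-0.06,"fingers":3.5},
    {"turn":0,"z":0,"x":0,"y":0,"fingers":3.5},
    {"turn":0,"z":0,"x":0,"y":0,"fingers":3.5}
  ]
}}

```text
clock: 6.23
position: [630.9, 105.2, 99.2]
ee_rot: [0.783, -0.623, -0.0, 0.0]
contact_force: [2.4, 2.5, -4.6]
gripper_width: 35.4
```

```bash
python3 st.py
```

```text
6.2333 [630.91 105.17  99.19] 35.4159357358359
n,u 39.45162459144604 638.3989510837821
Fn,Fu,Fz -1.87 2.87 -4.6 Mn,Mu,Mz 0.479 0.141 -0.2
```

Call:
{"method": "servo_tool", "body": {
  "rows": [
    {"turn":0,"z":-0.11,"x":0.03,"y":-0.03,"fingers":3.5},
    {"turn":0,"z":-0.12,"x":0.03,"y":-0.03,"fingers":3.5},
    {"turn":0,"z":0,"x":0,"y":0,"fingers":3.5},
    {"turn":0,"z":0,"x":0,"y":0,"fingers":3.5}
  ]
}}

```text
clock: 6.57
position: [631.2, 104.3, 101.6]
ee_rot: [0.783, -0.623, -0.001, 0.001]
contact_force: [-1.8, 1.6, -5.2]
gripper_width: 35.5
```

```bash
python3 st.py
```

```text
6.5667 [631.15 104.35 101.64] 35.524661644384395
n,u 40.30608833856717 638.449960813208
Fn,Fu,Fz -1.94 -1.42 -5.19 Mn,Mu,Mz -0.315 0.172 -0.176
```

Call:
{"method": "servo_tool", "body": {
  "rows": [
    {"turn":0,"z":-0.11,"x":0.01,"y":0.01,"fingers":3.5},
    {"turn":0,"z":-0.12,"x":0.02,"y":0.01,"fingers":3.5},
    {"turn":0,"z":0,"x":0,"y":0,"fingers":3.5},
    {"turn":0,"z":0,"x":0,"y":0,"fingers":3.5}
  ]
}}

```text
clock: 6.9
position: [631.3, 103.8, 104.1]
ee_rot: [0.783, -0.623, -0.0, 0.001]
contact_force: [-1.4, -0.6, -4.5]
gripper_width: 36.1
```

```bash
python3 st.py
```

```text
6.9 [631.35 103.82 104.08] 36.09299812369133
n,u 40.85933642549497 638.523350010096
Fn,Fu,Fz 0.32 -1.47 -4.55 Mn,Mu,Mz -0.578 -0.268 -0.136
```

Call:
{"method": "servo_tool", "body": {
  "rows": [
    {"turn":0,"z":-0.12,"x":0.03,"y":0.02,"fingers":3.5},
    {"turn":0,"z":-0.12,"x":0.03,"y":0.02,"fingers":3.5},
    {"turn":0,"z":0,"x":0,"y":0,"fingers":3.5},
    {"turn":0,"z":0,"x":0,"y":0,"fingers":3.5}
  ]
}}

```text
clock: 7.23
position: [631.5, 103.3, 106.6]
ee_rot: [0.783, -0.623, -0.0, 0.0]
contact_force: [-1.1, -1.3, -5.3]
gripper_width: 35.4
```

```bash
python3 st.py
```

```text
7.2333 [631.51 103.32 106.63] 35.40081160775173
n,u 41.389957570181814 638.5674375487595
Fn,Fu,Fz 0.97 -1.39 -5.27 Mn,Mu,Mz -0.458 -0.638 -0.164
```

Call:
{"method": "servo_tool", "body": {
  "rows": [
    {"turn":0,"z":-0.12,"x":0.02,"y":0.01,"fingers":3.5},
    {"turn":0,"z":-0.12,"x":0.02,"y":0.01,"fingers":3.5},
    {"turn":0,"z":0,"x":0,"y":0,"fingers":3.5},
    {"turn":0,"z":0,"x":0,"y":0,"fingers":3.5}
  ]
}}

```text
clock: 7.57
position: [631.7, 103.0, 109.2]
ee_rot: [0.783, -0.623, 0.0, 0.0]
contact_force: [-1.2, -3.6, -5.2]
gripper_width: 35.7
```

```bash
python3 st.py
```

```text
7.5667 [631.65 102.97 109.17] 35.66028259354603
n,u 41.760153633580856 638.6242914445885
Fn,Fu,Fz 3.2 -1.95 -5.24 Mn,Mu,Mz -0.439 -0.854 -0.134
```

Call:
{"method": "servo_tool", "body": {
  "rows": [
    {"turn":0,"z":-0.12,"x":0.04,"y":0.02,"fingers":3.5},
    {"turn":0,"z":-0.12,"x":0.04,"y":0.02,"fingers":3.5},
    {"turn":0,"z":0,"x":0,"y":0,"fingers":3.5},
    {"turn":0,"z":0,"x":0,"y":0,"fingers":3.5}
  ]
}}

```text
clock: 7.9
position: [631.8, 102.7, 111.8]
ee_rot: [0.783, -0.622, 0.0, -0.001]
contact_force: [-0.5, -0.6, -4.1]
gripper_width: 35.5
```

```bash
python3 st.py
```

```text
7.9 [631.77 102.66 111.82] 35.547202527634084
n,u 42.0860443779439 638.6680097811526
Fn,Fu,Fz 0.45 -0.63 -4.09 Mn,Mu,Mz -0.289 -0.475 -0.245
```

Call:
{"method": "servo_tool", "body": {
  "rows": [
    {"turn":0,"z":-0.12,"x":0.02,"y":0.01,"fingers":3.5},
    {"turn":0,"z":-0.12,"x":0.02,"y":0,"fingers":3.5},
    {"turn":0,"z":0,"x":0,"y":0,"fingers":3.5},
    {"turn":0,"z":0,"x":0,"y":0,"fingers":3.5}
  ]
}}

```text
clock: 8.23
position: [631.8, 102.4, 114.2]
ee_rot: [0.783, -0.622, 0.0, -0.001]
contact_force: [0.2, 0.4, -3.9]
gripper_width: 35.3
```

```bash
python3 st.py
```

```text
8.2333 [631.79 102.38 114.17] 35.27919250290368
n,u 42.36516678430937 638.6295547520125
Fn,Fu,Fz -0.31 0.28 -3.89 Mn,Mu,Mz -0.053 -0.073 -0.198
```

Call:
{"method": "servo_tool", "body": {
  "rows": [
    {"turn":0,"z":-0.12,"x":0.01,"y":0,"fingers":3.5},
    {"turn":0,"z":-0.12,"x":0.01,"y":0,"fingers":3.5},
    {"turn":0,"z":0,"x":0,"y":0,"fingers":3.5},
    {"turn":0,"z":0,"x":0,"y":0,"fingers":3.5}
  ]
}}

```text
clock: 8.57
position: [631.8, 102.2, 116.5]
ee_rot: [0.783, -0.622, 0.0, -0.001]
contact_force: [0.6, 1.5, -3.7]
gripper_width: 35.7
```

```bash
python3 st.py
```

```text
8.5667 [631.81 102.17 116.53] 35.72053625800014
n,u 42.576129863092696 638.5975957513585
Fn,Fu,Fz -1.37 0.89 -3.7 Mn,Mu,Mz 0.186 0.182 -0.187
```

Call:
{"method": "servo_tool", "body": {
  "rows": [
    {"turn":0,"z":-0.12,"x":-0.01,"y":-0.01,"fingers":3.5},
    {"turn":0,"z":-0.12,"x":-0.01,"y":0,"fingers":3.5},
    {"turn":0,"z":0,"x":0,"y":0,"fingers":3.5},
    {"turn":0,"z":0,"x":0,"y":0,"fingers":3.5}
  ]
}}

```text
clock: 8.9
position: [631.8, 102.1, 118.8]
ee_rot: [0.783, -0.622, 0.0, -0.0]
contact_force: [1.8, -0.4, -4.3]
gripper_width: 35.5
```

```bash
python3 st.py
```

```text
8.9 [631.78 102.05 118.83] 35.52925847664619
n,u 42.68061129633318 638.5463566513323
Fn,Fu,Fz 0.81 1.66 -4.28 Mn,Mu,Mz 0.307 0.029 -0.135
```

Call:
{"method": "servo_tool", "body": {
  "rows": [
    {"turn":0,"z":-0.12,"x":-0.01,"y":-0.01,"fingers":3.5},
    {"turn":0,"z":-0.12,"x":-0.02,"y":0,"fingers":3.5},
    {"turn":0,"z":0,"x":0,"y":0,"fingers":3.5},
    {"turn":0,"z":0,"x":0,"y":0,"fingers":3.5}
  ]
}}

```text
clock: 9.23
position: [631.7, 102.0, 121.2]
ee_rot: [0.783, -0.623, 0.0, -0.0]
contact_force: [1.5, -0.9, -4.2]
gripper_width: 34.9
```

```bash
python3 st.py
```

```text
9.2333 [631.74 102.04 121.24] 34.932048627547914
n,u 42.6857794859581 638.5036505557601
Fn,Fu,Fz 1.18 1.28 -4.16 Mn,Mu,Mz 0.411 -0.534 -0.147
```

Call:
{"method": "servo_tool", "body": {
  "rows": [
    {"turn":0,"z":-0.12,"x":-0.01,"y":-0.02,"fingers":3.5},
    {"turn":0,"z":-0.12,"x":-0.01,"y":0,"fingers":3.5},
    {"turn":0,"z":0,"x":0,"y":0,"fingers":3.5},
    {"turn":0,"z":0,"x":0,"y":0,"fingers":3.5}
  ]
}}

```text
clock: 9.57
position: [631.7, 102.2, 123.6]
ee_rot: [0.783, -0.623, 0.0, 0.0]
contact_force: [1.5, -2.9, -4.6]
gripper_width: 35.3
```

```bash
python3 st.py; cat > pad.py <<'E'
from h import *
import sys
m=arm.camera_model("wrist")
p,d=arm.get_image("wrist"); cv2.imwrite(f"pics/{sys.argv[1]}.png",p[:,:,::-1])
W=cloud("wrist",d,m)
a=np.radians(float(sys.argv[2]) if len(sys.argv)>2 else 13);n=np.array([np.sin(a),-np.cos(a)]);u=np.array([np.cos(a),np.sin(a)])
hsv=cv2.cvtColor(p,cv2.COLOR_RGB2HSV)
red=((hsv[...,0]<8)|(hsv[...,0]>172))&(hsv[...,1]>150)&(W[...,2]>100)&(W[...,2]<230)
w=W[red];N=w[:,:2]@n;U=w[:,:2]@u
for k in np.arange(np.percentile(N,1),np.percentile(N,99.5),6):
    q=(N>k)&(N<k+6)
    if q.sum()>5: print((k+3).round(1),np.median(w[q][:,2]).round(1),np.percentile(U[q],[2,98]).round(1))
E
python3 pad.py wrist7
```

```text
9.5667 [631.7  102.21 123.55] 35.27028833040855
n,u 42.50695400699663 638.5039711051021
Fn,Fu,Fz 3.15 0.79 -4.64 Mn,Mu,Mz 0.33 -0.887 -0.232
4.8 182.6 [621.6 655. ]
10.8 182.9 [621.3 655.2]
16.8 183.0 [621.4 655. ]
22.8 183.3 [621.3 655.1]
28.8 183.5 [621.1 654.9]
34.8 183.7 [620.6 655.1]
40.8 183.9 [621. 655.]
46.8 185.2 [620.8 655.1]
52.8 185.4 [620.4 655.4]
58.8 181.6 [620.5 655.2]
```

View pics/wrist7.png

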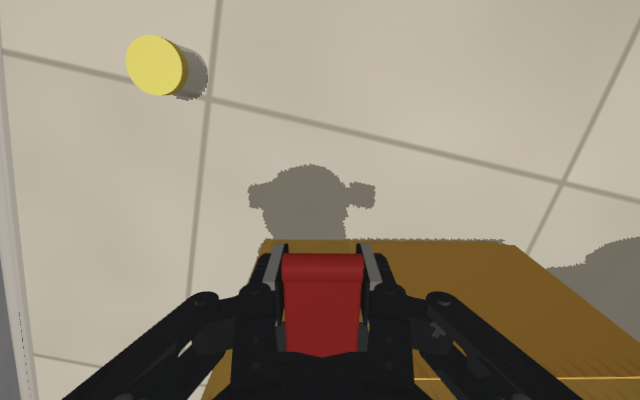

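Call:
{"method": "servo_tool", "body": {
  "rows": [
    {"turn":0,"z":-0.12,"x":0.03,"y":0,"fingers":3.5},
    {"turn":0,"z":-0.12,"x":0.03,"y":0,"fingers":3.5},
    {"turn":0,"z":0,"x":0,"y":0,"fingers":3.5},
    {"turn":0,"z":0,"x":0,"y":0,"fingers":3.5}
  ]
}}

```text
clock: 9.95
position: [631.7, 102.4, 125.8]
ee_rot: [0.783, -0.622, -0.0, -0.0]
contact_force: [1.2, 0.6, -4.3]
gripper_width: 35.3
```

```bash
python3 st.py
```

```text
9.95 [631.68 102.38 125.85] 35.27302676779104
n,u 42.33813155212804 638.5211015450902
Fn,Fu,Fz -0.31 1.25 -4.31 Mn,Mu,Mz 0.259 -0.06 -0.175
```

Call:
{"method": "servo_tool", "body": {
  "rows": [
    {"turn":0,"z":-0.1,"x":-0.02,"y":0,"fingers":3.5},
    {"turn":0,"z":-0.1,"x":-0.02,"y":0,"fingers":3.5},
    {"turn":0,"z":0,"x":0,"y":0,"fingers":3.5},
    {"turn":0,"z":0,"x":0,"y":0,"fingers":3.5}
  ]
}}

```text
clock: 10.28
position: [631.6, 102.5, 127.7]
ee_rot: [0.783, -0.622, -0.0, 0.0]
contact_force: [0.9, 1.3, -5.3]
gripper_width: 35.6
```

```bash
python3 st.py
```

```text
10.2833 [631.6  102.52 127.7 ] 35.598838064954364
n,u 42.18841277281775 638.4772321492661
Fn,Fu,Fz -1.03 1.2 -5.27 Mn,Mu,Mz 0.292 0.029 -0.172
```

Call:
{"method": "servo_tool", "body": {
  "rows": [
    {"turn":0,"z":-0.1,"x":-0.02,"y":0,"fingers":3.5},
    {"turn":0,"z":-0.1,"x":-0.02,"y":0,"fingers":3.5},
    {"turn":0,"z":0,"x":0,"y":0,"fingers":3.5},
    {"turn":0,"z":0,"x":0,"y":0,"fingers":3.5}
  ]
}}

```text
clock: 10.62
position: [631.5, 102.7, 129.3]
ee_rot: [0.783, -0.623, -0.0, 0.0]
contact_force: [2.5, -0.1, -9.0]
gripper_width: 35.5
```

```bash
python3 st.py
```

```text
10.6167 [631.49 102.73 129.31] 35.54472920520705
n,u 41.96290835803277 638.4162241406882
Fn,Fu,Fz 0.67 2.41 -8.99 Mn,Mu,Mz 0.685 -0.354 -0.2
```

Call:
{"method": "servo_tool", "body": {
  "rows": [
    {"turn":0,"z":-0.1,"x":-0.02,"y":0,"fingers":3.5},
    {"turn":0,"z":-0.1,"x":-0.02,"y":0,"fingers":3.5},
    {"turn":0,"z":0,"x":0,"y":0,"fingers":3.5},
    {"turn":0,"z":0,"x":0,"y":0,"fingers":3.5}
  ]
}}

```text
clock: 10.95
position: [631.4, 103.1, 131.6]
ee_rot: [0.783, -0.623, -0.0, 0.0]
contact_force: [2.3, -0.4, -10.1]
gripper_width: 35.5
```

```bash
python3 st.py; python3 pad.py wrist8
```

```text
10.95 [631.42 103.08 131.64] 35.53732688921597
n,u 41.600338165550355 638.4293457142361
Fn,Fu,Fz 0.93 2.14 -10.1 Mn,Mu,Mz 0.652 -0.427 -0.189
-3.5 184.1 [621.7 655.3]
2.5 185.1 [621.4 655. ]
8.5 185.9 [621.5 655.2]
14.5 186.9 [621.4 654.9]
20.5 187.8 [621.3 654.9]
26.5 188.7 [621.5 654.8]
32.5 189.6 [620.9 654.9]
38.5 190.6 [620.8 655.1]
44.5 191.8 [620.8 655.1]
50.5 193.9 [620.4 655.2]
56.5 190.8 [620.7 655.3]
```

Call:
{"method": "servo_tool", "body": {
  "rows": [
    {"turn":0,"z":-0.1,"x":-0.02,"y":-0.03,"fingers":3.5},
    {"turn":0,"z":-0.1,"x":-0.02,"y":0,"fingers":3.5},
    {"turn":0,"z":0,"x":0,"y":0,"fingers":3.5},
    {"turn":0,"z":0,"x":0,"y":0,"fingers":3.5}
  ]
}}

```text
clock: 11.33
position: [631.4, 103.5, 133.8]
ee_rot: [0.783, -0.623, -0.0, 0.0]
contact_force: [1.6, -0.4, -8.8]
gripper_width: 35.7
```

```bash
python3 st.py
```

```text
11.3333 [631.38 103.51 133.81] 35.7282591709857
n,u 41.17375686901201 638.4772676849853
Fn,Fu,Fz 0.75 1.5 -8.8 Mn,Mu,Mz 0.287 -0.419 -0.16
```

Call:
{"method": "servo_tool", "body": {
  "rows": [
    {"turn":0,"z":-0.1,"x":-0.02,"y":0,"fingers":3.5},
    {"turn":0,"z":-0.1,"x":-0.03,"y":0,"fingers":3.5},
    {"turn":0,"z":0,"x":0,"y":0,"fingers":3.5},
    {"turn":0,"z":0,"x":0,"y":0,"fingers":3.5}
  ]
}}

```text
clock: 11.67
position: [631.3, 103.9, 135.8]
ee_rot: [0.783, -0.623, -0.0, 0.0]
contact_force: [0.7, -1.2, -8.9]
gripper_width: 35.6
```

```bash
python3 st.py; python3 pad.py wrist9
```

```text
11.6667 [631.32 103.95 135.82] 35.62554730175536
n,u 40.733410090614115 638.5222896633121
Fn,Fu,Fz 1.34 0.36 -8.95 Mn,Mu,Mz 0.076 -0.464 -0.209
-8.2 184.0 [621.6 655.2]
-2.2 185.3 [621.5 655.1]
3.8 186.5 [621.7 655.1]
9.8 187.8 [621.5 655.1]
15.8 189.1 [621.4 655.1]
21.8 190.4 [621.4 654.7]
27.8 191.7 [621.2 655.1]
33.8 193.0 [621.  654.9]
39.8 194.3 [620.8 655.1]
45.8 197.7 [620.8 655.3]
51.8 196.9 [620.5 655.3]
57.8 193.1 [621.4 655.5]
```

Call:
{"method": "servo_tool", "body": {
  "rows": [
    {"turn":0,"z":-0.1,"x":-0.03,"y":0,"fingers":3.5},
    {"turn":0,"z":-0.1,"x":-0.03,"y":0,"fingers":3.5},
    {"turn":0,"z":0,"x":0,"y":0,"fingers":3.5},
    {"turn":0,"z":0,"x":0,"y":0,"fingers":3.5}
  ]
}}

```text
clock: 12.05
position: [631.2, 104.5, 137.8]
ee_rot: [0.783, -0.623, -0.0, 0.0]
contact_force: [0.6, -2.1, -9.7]
gripper_width: 35.6
```

```bash
python3 st.py
```

```text
12.05 [631.23 104.45 137.75] 35.609914420794745
n,u 40.22220063864444 638.5459530149997
Fn,Fu,Fz 2.15 0.1 -9.66 Mn,Mu,Mz -0.047 -0.744 -0.184
```

Call:
{"method": "servo_tool", "body": {
  "rows": [
    {"turn":0,"z":-0.05,"x":-0.01,"y":0,"fingers":3.5},
    {"turn":0,"z":-0.05,"x":-0.02,"y":0,"fingers":3.5},
    {"turn":0,"z":0,"x":0,"y":0,"fingers":3.5},
    {"turn":0,"z":0,"x":0,"y":0,"fingers":3.5}
  ]
}}

```text
clock: 12.38
position: [631.2, 104.8, 138.8]
ee_rot: [0.783, -0.623, -0.0, 0.0]
contact_force: [-0.3, -2.9, -9.5]
gripper_width: 35.6
```

```bash
python3 st.py; python3 pad.py wrist10 | sed -n '2p;8p'
```

```text
12.3833 [631.18 104.77 138.77] 35.632916510534535
n,u 39.904197856381124 638.5750164707583
Fn,Fu,Fz 2.79 -0.96 -9.51 Mn,Mu,Mz -0.179 -0.844 -0.193
-2.7 185.8 [621.7 655.2]
33.3 195.2 [621. 655.]
```

Call:
{"method": "servo_tool", "body": {
  "rows": [
    {"turn":0,"z":-0.05,"x":0,"y":0.01,"fingers":3.5},
    {"turn":0,"z":-0.05,"x":0,"y":0,"fingers":3.5},
    {"turn":0,"z":0,"x":0,"y":0,"fingers":3.5},
    {"turn":0,"z":0,"x":0,"y":0,"fingers":3.5}
  ]
}}

```text
clock: 12.77
position: [631.1, 105.0, 139.7]
ee_rot: [0.783, -0.623, -0.0, 0.0]
contact_force: [-0.6, -1.1, -11.0]
gripper_width: 35.5
```

```bash
python3 st.py
```

```text
12.7667 [631.12 105.05 139.7 ] 35.46872557701065
n,u 39.61424629126398 638.575913439422
Fn,Fu,Fz 0.97 -0.85 -11.01 Mn,Mu,Mz -0.264 -0.593 -0.187
```

Call:
{"method": "servo_tool", "body": {
  "rows": [
    {"turn":0,"z":-0.03,"x":-0.01,"y":0,"fingers":3.5},
    {"turn":0,"z":-0.03,"x":-0.01,"y":0,"fingers":3.5},
    {"turn":0,"z":0,"x":0,"y":0,"fingers":3.5},
    {"turn":0,"z":0,"x":0,"y":0,"fingers":3.5}
  ]
}}

```text
clock: 13.1
position: [631.1, 105.2, 140.3]
ee_rot: [0.783, -0.622, -0.0, 0.0]
contact_force: [-0.9, -1.2, -10.0]
gripper_width: 35.3
```

```bash
python3 st.py;python3 pad.py wrist11 | sed -n '2p;8p'
```

```text
13.1 [631.1  105.22 140.3 ] 35.34281982307347
n,u 39.441017976505776 638.5946117062414
Fn,Fu,Fz 0.97 -1.15 -9.97 Mn,Mu,Mz -0.298 -0.473 -0.188
-2.8 186.2 [621.7 655.1]
33.2 196.3 [621.1 655.2]
```

Call:
{"method": "servo_tool", "body": {
  "rows": [
    {"turn":0,"z":-0.04,"x":-0.01,"y":0.01,"fingers":3.5},
    {"turn":0,"z":-0.04,"x":-0.01,"y":0,"fingers":3.5},
    {"turn":0,"z":0,"x":0,"y":0,"fingers":3.5},
    {"turn":0,"z":0,"x":0,"y":0,"fingers":3.5}
  ]
}}

```text
clock: 13.48
position: [631.1, 105.4, 141.1]
ee_rot: [0.783, -0.623, -0.0, -0.0]
contact_force: [0.1, -0.8, -11.2]
gripper_width: 35.3
```

```bash
python3 st.py;python3 pad.py wrist12 | sed -n '2p;8p'
```

```text
13.4833 [631.06 105.43 141.11] 35.32521252931935
n,u 39.227641779848945 638.6061327247975
Fn,Fu,Fz 0.75 -0.12 -11.16 Mn,Mu,Mz -0.261 -0.364 -0.145
-2.8 186.5 [621.6 655.1]
33.2 197.0 [621.  654.9]
```

Call:
{"method": "servo_tool", "body": {
  "rows": [
    {"turn":0,"z":-0.03,"x":-0.01,"y":0,"fingers":3.5},
    {"turn":0,"z":-0.03,"x":-0.01,"y":0,"fingers":3.5},
    {"turn":0,"z":0,"x":0,"y":0,"fingers":3.5},
    {"turn":0,"z":0,"x":0,"y":0,"fingers":3.5}
  ]
}}

```text
clock: 13.87
position: [631.0, 105.6, 141.5]
ee_rot: [0.783, -0.623, -0.0, 0.0]
contact_force: [0.1, -1.1, -13.1]
gripper_width: 35.4
```

```bash
python3 st.py;python3 pad.py wrist13 | sed -n '2p;8p';python3 st.py | tail -1
```

```text
13.8667 [631.01 105.56 141.53] 35.372684108564876
n,u 39.09401990527405 638.5793999207275
Fn,Fu,Fz 1.14 -0.17 -13.05 Mn,Mu,Mz -0.118 -0.357 -0.271
-2.8 186.5 [621.6 655.1]
33.2 197.3 [621. 655.]
Fn,Fu,Fz 0.53 -0.48 -12.38 Mn,Mu,Mz -0.123 -0.372 -0.236
```

Call:
{"method": "servo_tool", "body": {
  "rows": [
    {"turn":0,"z":0.04,"x":0,"y":0,"fingers":3.5},
    {"turn":0,"z":0,"x":0,"y":0,"fingers":3.5}
  ]
}}

```text
clock: 14.08
position: [631.0, 105.5, 141.4]
ee_rot: [0.783, -0.623, -0.0, 0.0]
contact_force: [-1.3, -0.9, -12.3]
gripper_width: 35.4
```

```bash
python3 st.py; python3 - <<'E'
import numpy as np
a=195;b=12+60*np.cos(.29)
for ph in(.25,.5,1,1.5,2):
    f=np.radians(ph);print(ph,a*np.sin(f)+b*(np.cos(f)-1),-(a*(np.cos(f)-1)-b*np.sin(f)))
E
```

```text
14.0833 [631.03 105.51 141.41] 35.398746182620165
n,u 39.143415985053174 638.5902396183948
Fn,Fu,Fz 0.54 -1.46 -12.29 Mn,Mu,Mz -0.225 -0.338 -0.2
0.25 0.8501837717110668 0.30508283481829923
0.5 1.699028279519605 0.6138723802127398
1 3.392634886131041 1.2425480166402223
1.5 5.080690845134146 1.8859790331987267
2 6.76306760453208 2.5441164301251655
```

Call:
{"method": "servo_tool", "body": {
  "rows": [
    {"turn":0.25,"z":0,"x":0.09,"y":0.03,"fingers":3.5},
    {"turn":0.25,"z":0,"x":0.09,"y":0.03,"fingers":3.5},
    {"turn":0.5,"z":0,"x":0.17,"y":0.06,"fingers":3.5},
    {"turn":0.25,"z":0,"x":0.09,"y":0.03,"fingers":3.5},
    {"turn":0.25,"z":0,"x":0.09,"y":0.03,"fingers":3.5},
    {"turn":0,"z":0,"x":0,"y":0,"fingers":3.5}
  ]
}}

```text
clock: 14.58
position: [630.3, 100.0, 141.3]
ee_rot: [0.774, -0.633, -0.0, -0.0]
contact_force: [-2.3, 2.9, -11.5]
gripper_width: 35.4
```

```bash
python3 st.py; python3 pad.py wrist14 14.5| sed -n '2p;8p'
```

```text
14.5833 [630.3   99.95 141.34] 35.35989679947901
n,u 44.39456747145744 636.632237652695
Fn,Fu,Fz -3.36 -1.55 -11.48 Mn,Mu,Mz -0.292 0.422 -0.201
18.8 186.4 [620.5 654. ]
54.8 197.0 [617.9 652. ]
```

Call:
{"method": "servo_tool", "body": {
  "rows": [
    {"turn":0.25,"z":0,"x":0.09,"y":0.03,"fingers":3.5},
    {"turn":0.5,"z":0,"x":0.17,"y":0.06,"fingers":3.5},
    {"turn":0.5,"z":0,"x":0.17,"y":0.06,"fingers":3.5},
    {"turn":0.25,"z":0,"x":0.09,"y":0.03,"fingers":3.5},
    {"turn":0,"z":0,"x":0,"y":0,"fingers":3.5}
  ]
}}

```text
clock: 15.05
position: [629.4, 94.2, 141.3]
ee_rot: [0.766, -0.643, -0.0, 0.0]
contact_force: [-3.0, 2.3, -11.8]
gripper_width: 35.7
```

```bash
sed -i 's/a=np.radians(13)/import sys\na=np.radians(float(sys.argv[1]) if len(sys.argv)>1 else 13)/' st.py; python3 st.py 10; python3 pad.py wrist14 10| sed -n '2p;8p'
```

```text
15.05 [629.41  94.17 141.32] 35.724284941182724
n,u 16.551785063002438 636.1972016771167
Fn,Fu,Fz -2.81 -2.58 -11.78 Mn,Mu,Mz -0.628 0.514 -0.249
-25.7 186.4 [619.3 652.8]
10.3 197.0 [618.6 652.7]
```

Call:
{"method": "servo_tool", "body": {
  "rows": [
    {"turn":0.5,"z":0,"x":0.17,"y":0.08,"fingers":3.5},
    {"turn":1,"z":0,"x":0.34,"y":0.14,"fingers":3.5},
    {"turn":1,"z":0,"x":0.34,"y":0.13,"fingers":3.5},
    {"turn":1,"z":0,"x":0.34,"y":0.13,"fingers":3.5},
    {"turn":1,"z":0,"x":0.34,"y":0.13,"fingers":3.5},
    {"turn":1,"z":0,"x":0.34,"y":0.12,"fingers":3.5},
    {"turn":0.5,"z":0,"x":0.17,"y":0.06,"fingers":3.5},
    {"turn":0,"z":0,"x":0,"y":0,"fingers":3.5}
  ]
}}

```text
clock: 15.77
position: [624.3, 72.5, 141.5]
ee_rot: [0.731, -0.683, 0.0, 0.0]
contact_force: [-1.5, 2.0, -12.3]
gripper_width: 35.7
```

```bash
python3 st.py 4; python3 pad.py wrist15 4
```

```text
15.7667 [624.33  72.5  141.46] 35.67657795469303
n,u -28.7691677236213 627.8642744224126
Fn,Fu,Fz -2.14 -1.39 -12.3 Mn,Mu,Mz -0.5 0.243 -0.439
-76.8 184.7 [611.2 644.7]
-70.8 186.4 [611.1 644.3]
-64.8 188.2 [610.8 644.6]
-58.8 190.1 [610.7 644.2]
-52.8 191.8 [610.7 644.2]
-46.8 193.6 [610.6 644.4]
-40.8 195.4 [610.5 644.4]
-34.8 197.2 [610.1 644.3]
-28.8 198.9 [610.2 644.2]
-22.8 202.9 [610.1 644.6]
-16.8 201.6 [609.8 644.4]
-10.8 198.1 [610.6 644.6]
```

Call:
{"method": "servo_tool", "body": {
  "rows": [
    {"turn":0.5,"z":0,"x":0.17,"y":0.07,"fingers":3.5},
    {"turn":1,"z":0,"x":0.34,"y":0.13,"fingers":3.5},
    {"turn":1.5,"z":0,"x":0.51,"y":0.2,"fingers":3.5},
    {"turn":1.5,"z":0,"x":0.51,"y":0.19,"fingers":3.5},
    {"turn":1.5,"z":0,"x":0.51,"y":0.19,"fingers":3.5},
    {"turn":1.5,"z":0,"x":0.51,"y":0.19,"fingers":3.5},
    {"turn":1.5,"z":0,"x":0.51,"y":0.19,"fingers":3.5},
    {"turn":1.5,"z":0,"x":0.51,"y":0.19,"fingers":3.5},
    {"turn":1.5,"z":0,"x":0.51,"y":0.19,"fingers":3.5},
    {"turn":1.5,"z":0,"x":0.51,"y":0.19,"fingers":3.5}
  ]
}}

```text
clock: 16.65
position: [605.2, 27.7, 141.4]
ee_rot: [-0.645, 0.764, 0.0, 0.0]
contact_force: [-2.0, 5.2, -13.1]
gripper_width: 35.6
```

```bash
python3 st.py -9.5
```

```text
16.65 [605.21  27.68 141.39] 35.64988327645432
n,u -127.19210013744889 592.3385881280362
Fn,Fu,Fz -4.84 -2.86 -13.07 Mn,Mu,Mz -0.808 1.058 -0.373
```

Call:
{"method": "servo_tool", "body": {
  "rows": [
    {"turn":1.5,"z":0.02,"x":0.51,"y":0.21,"fingers":3.5},
    {"turn":1.5,"z":0.02,"x":0.51,"y":0.2,"fingers":3.5},
    {"turn":1.5,"z":0.02,"x":0.51,"y":0.2,"fingers":3.5},
    {"turn":1.5,"z":0,"x":0.51,"y":0.2,"fingers":3.5},
    {"turn":1.5,"z":0,"x":0.51,"y":0.2,"fingers":3.5},
    {"turn":1.5,"z":0,"x":0.51,"y":0.19,"fingers":3.5},
    {"turn":1.5,"z":0,"x":0.51,"y":0.19,"fingers":3.5},
    {"turn":1.5,"z":0,"x":0.51,"y":0.19,"fingers":3.5},
    {"turn":1.5,"z":0,"x":0.51,"y":0.19,"fingers":3.5},
    {"turn":1.5,"z":0,"x":0.51,"y":0.19,"fingers":3.5}
  ]
}}

```text
clock: 17.48
position: [572.5, -15.3, 141.2]
ee_rot: [-0.54, 0.842, 0.0, 0.001]
contact_force: [-1.6, 6.1, -13.4]
gripper_width: 35.4
```

```bash
python3 st.py -24.5
```

```text
17.4833 [572.46 -15.34 141.22] 35.41511234633828
n,u -223.4331187292491 527.2790843182338
Fn,Fu,Fz -4.87 -4.02 -13.44 Mn,Mu,Mz -1.224 1.199 -0.338
```

Call:
{"method": "servo_tool", "body": {
  "rows": [
    {"turn":1.5,"z":0.03,"x":0.51,"y":0.22,"fingers":3.5},
    {"turn":1.5,"z":0.03,"x":0.51,"y":0.22,"fingers":3.5},
    {"turn":1.5,"z":0.02,"x":0.51,"y":0.22,"fingers":3.5},
    {"turn":1.5,"z":0,"x":0.51,"y":0.21,"fingers":3.5},
    {"turn":1.5,"z":0,"x":0.51,"y":0.2,"fingers":3.5},
    {"turn":1.5,"z":0,"x":0.51,"y":0.19,"fingers":3.5},
    {"turn":1.5,"z":0,"x":0.51,"y":0.19,"fingers":3.5},
    {"turn":1.5,"z":0,"x":0.51,"y":0.19,"fingers":3.5},
    {"turn":1.5,"z":0,"x":0.51,"y":0.19,"fingers":3.5},
    {"turn":1.5,"z":0,"x":0.51,"y":0.19,"fingers":3.5}
  ]
}}

```text
clock: 18.32
position: [529.5, -48.5, 140.8]
ee_rot: [-0.425, 0.905, -0.0, 0.001]
contact_force: [1.1, 6.3, -9.5]
gripper_width: 35.7
```

Call:
{"method": "servo_tool", "body": {
  "rows": [
    {"turn":1.5,"z":0,"x":0.51,"y":0.19,"fingers":3.5},
    {"turn":1.5,"z":0,"x":0.51,"y":0.19,"fingers":3.5},
    {"turn":1.5,"z":0,"x":0.51,"y":0.19,"fingers":3.5},
    {"turn":1,"z":0,"x":0.34,"y":0.12,"fingers":3.5},
    {"turn":0.5,"z":0,"x":0.17,"y":0.06,"fingers":3.5},
    {"turn":0,"z":0,"x":0,"y":0,"fingers":3.5},
    {"turn":0,"z":0,"x":0,"y":0,"fingers":3.5}
  ]
}}

```text
clock: 18.9
position: [509.8, -58.6, 140.8]
ee_rot: [-0.378, 0.926, 0.0, 0.001]
contact_force: [-1.7, 6.4, -8.9]
gripper_width: 35.7
```

```bash
python3 st.py -45.5;python3 - <<'E'
from h import *
for n in("wrist","scene"):
    p,d=arm.get_image(n); cv2.imwrite(f"pics/{n}16.png",p[:,:,::-1])
E
```

```text
18.9 [509.78 -58.62 140.76] 35.74827472713414
n,u -322.5121659601515 399.1230322897922
Fn,Fu,Fz -3.26 -5.73 -8.91 Mn,Mu,Mz -1.382 0.961 -0.503
```

View pics/scene16.png

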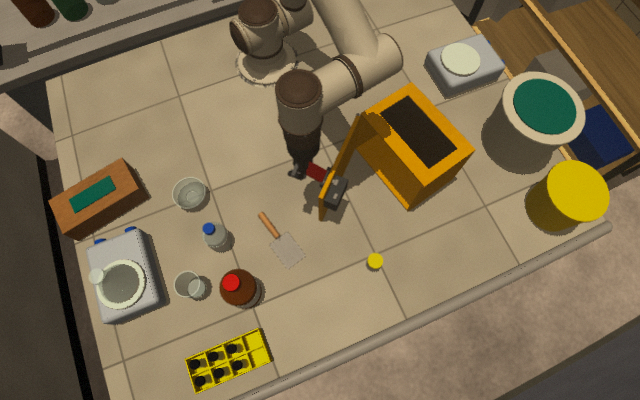

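View pics/wrist16.png

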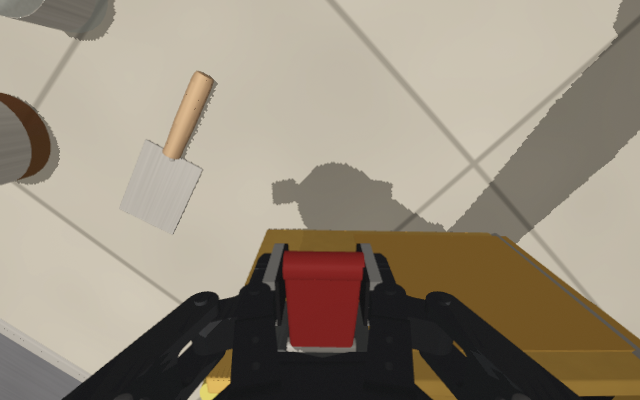

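Call:
{"method": "servo_tool", "body": {
  "rows": [
    {"turn":0,"z":0,"x":0,"y":0.06,"fingers":3.5},
    {"turn":0,"z":0,"x":0,"y":0.06,"fingers":3.5},
    {"turn":0,"z":0,"x":0,"y":0,"fingers":3.5},
    {"turn":0,"z":0,"x":0,"y":0,"fingers":4.0},
    {"turn":0,"z":0,"x":0,"y":0,"fingers":5.0},
    {"turn":0,"z":0,"x":0,"y":0,"fingers":6.0},
    {"turn":0,"z":0,"x":0,"y":0,"fingers":7.0},
    {"turn":0,"z":0,"x":0,"y":0,"fingers":7.0},
    {"turn":0,"z":0,"x":0,"y":0,"fingers":7.0}
  ]
}}

```text
clock: 19.75
position: [509.3, -57.9, 140.5]
ee_rot: [-0.379, 0.925, -0.0, 0.0]
contact_force: [-0.8, 0.7, -0.8]
gripper_width: 69.8
```

```bash
python3 st.py -45.5;python3 - <<'E'
from h import *
for n in("wrist",):
    p,d=arm.get_image(n); cv2.imwrite(f"pics/{n}17.png",p[:,:,::-1])
E
```

```text
19.75 [509.28 -57.89 140.54] 69.8253840518124
n,u -322.673231372117 398.25059740300213
Fn,Fu,Fz 0.04 -1.07 -0.79 Mn,Mu,Mz 0.021 0.004 -0.012
```

View pics/wrist17.png

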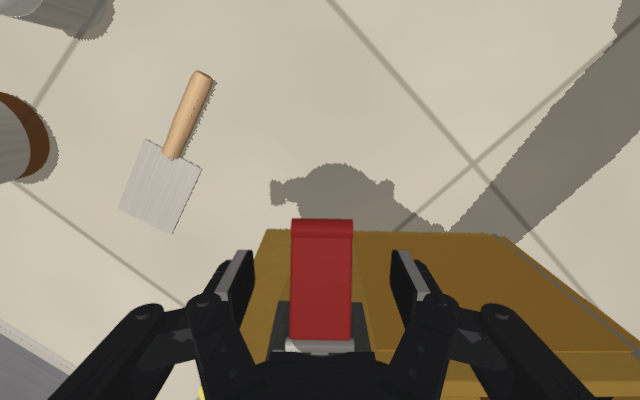

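The paddle (321,280) has dropped and stands clear between the pads (~252 and ~392). I'm backing away upward.

Call:
{"method": "servo_tool", "body": {
  "rows": [
    {"turn":0,"z":-0.5,"x":0,"y":0,"fingers":7.0},
    {"turn":0,"z":-1.5,"x":0,"y":0,"fingers":7.0},
    {"turn":0,"z":-2,"x":0,"y":0,"fingers":7.0},
    {"turn":0,"z":-2,"x":0,"y":0,"fingers":7.0},
    {"turn":0,"z":-2,"x":0.5,"y":0,"fingers":7.0},
    {"turn":0,"z":-1.5,"x":1.5,"y":0,"fingers":7.0},
    {"turn":0,"z":-0.5,"x":1.5,"y":0,"fingers":7.0},
    {"turn":0,"z":0,"x":1.0,"y":0,"fingers":7.0},
    {"turn":0,"z":0,"x":0,"y":0,"fingers":7.0},
    {"turn":0,"z":0,"x":0,"y":0,"fingers":7.0}
  ]
}}

```text
clock: 20.63
position: [475.9, -89.7, 239.1]
ee_rot: [-0.378, 0.926, 0.0, -0.001]
contact_force: [0.5, 0.2, -0.0]
gripper_width: 69.9
```

```bash
python3 st.py -45.5;python3 - <<'E'
from h import *
R={}
for n in("wrist","scene","side"):
    m=arm.camera_model(n)
    p,d=arm.get_image(n); cv2.imwrite(f"pics/{n}18.png",p[:,:,::-1]);W=cloud(n,d,m)
    hsv=cv2.cvtColor(p,cv2.COLOR_RGB2HSV)
    f=(hsv[...,0]>12)&(hsv[...,0]<32)&(hsv[...,1]>120)&(W[...,2]>194)&(W[...,2]<207)&(W[...,1]<115)&(W[...,1]>-150)&(W[...,0]>400)&(W[...,0]<650)
    w=W[f][:,:2]
    if len(w)>30:
        l=cv2.fitLine(w.astype(np.float32),cv2.DIST_HUBER,0,.01,.01).ravel();print(n,len(w),l,np.degrees(np.arctan2(l[1],l[0]))%180-180)
E
```

```text
20.6333 [475.89 -89.71 239.1 ] 69.87958244366597
n,u -276.5486172808109 397.5439601644648
Fn,Fu,Fz -0.51 0.21 -0.04 Mn,Mu,Mz 0.006 0.006 0.06
wrist 1709 [  0.6853788  -0.7281867 553.1276     -6.981594 ] -46.73459
scene 367 [  0.6889493  -0.7248096 525.0569     25.213247 ] -46.453003
side 208 [  0.67734265  -0.73566765 544.1182       5.272056  ] -47.363663
```

View pics/scene18.png

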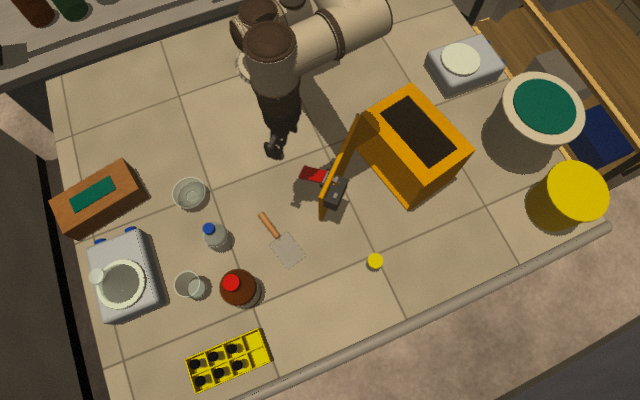

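View pics/side18.png

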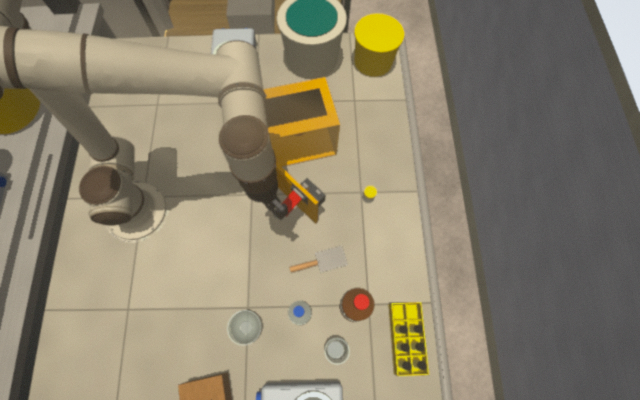

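The door is at about -46.7° in the world frame against +12.8° shut, so it is roughly 59° open. The arm touches nothing and the other items are where they were. I'm handing in.

```bash
python3 -c "
from bench import arm
print(arm.job_done()); print(arm.read_state()['clock'])"
```

```text
the job is handed in; nothing more can be done
None
the job is handed in; nothing more can be done
```

I opened the cabinet: the door is standing about 59° open with the paddle released, and the job was handed in at about 21 s of the 70 s allowed.

- **Lifting the paddle:** I pinched it and raised it in small steps along its arc. The slack ended at about 28 mm and the pawl's spring at about 38 mm. It then came up solid. The largest downward force I read before the swing was 13 N; the limit is 16 N.
- **Opening the door:** I swung it with the paddle still held up. As it passed the latch's free play, the pull was only about 3 N, so the pawl was clear. During the rest of the swing the forces at the grip were about 13.4 N of lift and about 6 N sideways at most. The forces are end-of-call readings, so short peaks in between may have been missed.
- **Last checks:** The three cameras put the door's top edge at -46.5°, -46.7° and -47.4°, against +12.8° when shut. The force on the tool is near zero and the gripper is well clear. The bottles, glassware, pot and spatula look unmoved in the pictures. I did not check the jars inside the cabinet, but nothing went near them.

**Disagreement found:** The cameras put the closed fingertips about 39 mm behind the tool point the robot reports. Because of this, my first attempt to close the fingers was in the air above the paddle and touched nothing. I then lowered the gripper by what the camera depth showed. The fingers stopped at 36 mm, which matches the paddle's width.

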